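Open the staining cabinet to its working height

ROBOT

A 6-joint arm with a two-finger parallel gripper is mounted at the origin on the work surface. World frame = base frame: x ahead of the robot, y to its left, z up, the work surface at z = 0. Lengths are in m, angles in rad, forces in N, time in s.
With the tool pointing down it reaches from about 0.375 to 0.75 m from the base axis. Payload 9 kg.
Tool frame: the origin (TCP) lies between the finger pads; the fingertips stand 14 mm ahead of it and the grasp point (between the pads) lies 5 mm behind it; z points along the fingers, y is the direction in which the jaws open and shut (so a half turn about z gives the same grasp; the last joint's range is limited). The gripper opens to 85 mm and grips with 20 to 120 N. Pads are 22 mm wide; open, the fingers measure 114 mm over their backs; the gripper's body (76 mm by 85 mm) begins 54 mm behind the grasp point. The pads swing forward as they close: fully open they stand 13 mm farther back than shut.
Start: joints at [0.886, 0.104, 0.097, 1.564, 0, 1.353], TCP at [0.27, 0.536, 0.245] pointing down, gripper open.
Joint ranges: [-2.99, 2.99], [-0.84, 1.86], [-1.1, 1.16], [-1.84, 2.11], [-1.51, 1.56], [-3.14, 3.14]. Speed limits (rad/s): [2.22, 2.22, 2.57, 3.14, 3.14, 3.14].

INTERFACE

Orientations are given as a unit quaternion [w, x, y, z].
In Python, from plant import arm gives the robot as it stands.
- The arm moves only by the tool move_arm, never from a script. Its argument "plan" is one flat list of numbers, 7 for each row, row after row: the shift along the tool's x, y, z in mm, then the turn, a rotation vector about the tool's x, y, z in degrees, then the opening, from 0 (shut) to 1 (fully open). A call has 1 to 12 rows; each row shifts and turns the commanded pose from where the row before left it, along the tool's axes as they then stand; what a row does not reach is not made up. A row lasts 1/10 s, in which the tool goes at most 50 mm and 8.59 degrees, less where a joint would pass 70% of its speed; a pose out of reach is approached as far as the arm can. A call is refused whole if a number of a shift passes 50 or a number of a turn 8.59, either way. A call with a gripper value outside its range is refused whole. The fingers move at their own pace and stop on an object; "newtons" is the grip in N (left out, the last holds). Time passes only in rows, so rows that do not move let the fingers close. It gives the time, the measured TCP pose, the force and the opening at its end, in the units of the state.
- arm.observe(): the state, without advancing time (a new reading comes with each control period).
- arm.grab_frame(name): name is "scene" or "side" or "wrist"; returns (picture, depth): 420x560x3 uint8, red, green, blue; 420x560 float32, m along the optical axis (not along the pixel's ray), 0 where there is no reading.
- arm.camera_model(name): a dict with "mtx" (3x3 intrinsics, pixels), "T" (4x4, takes a point from camera to world coordinates); the wrist camera has in their place "T_tool_cam" (4x4, takes a point from camera to tool coordinates, whose origin is the TCP and whose axes are the flange's). Camera axes: x right, y down, z forward; pixel columns grow to the right and rows downward; lengths in m; the calibration is good to about 2 mm. A picture is of the moment at which its call begins: read the wrist's pose just before it. camera_model takes no time and is no camera call.
- arm.finish_job(): hands the job in, once; it reports no verdict.
Trained networks look in the newest picture that a camera, given by its name, has taken for a name from the list of things; names that differ only in an ending like _2 or _b are one class to them, and where a whole thing is asked for, a point or a joint stands for the part that bears it (a point fixed in the world has none). Each returns a list of dicts, best first, with "confidence" (0 to 1); they miss things now and then, are a little off and sometimes report something else, mostly with a low value. They report only what shows in the picture. A call takes as long as a camera call.
- arm.find_in(camera, query): "rect" ([left, top, right, bottom] in pixels, round what is visible of it).
- arm.masks_of(camera, query): "pixels" (420x560 bool, what is visible of it) and "rect" ([left, top, right, bottom] in pixels, round what is visible of it).
- arm.mark_of(camera, query): "pixel" ([column, row] in pixels: a listed point, or the origin of a listed thing).
The state is a dict: "time": time; "q": joint angles; "qvel": joint speeds; "joint_torque": joint torques, N m; "position": TCP position; "orientation": TCP orientation; "wrist_force": force on the tool from outside, world axes, zero at the start; "wrist_torque": the same for the moment, N m; "opening": finger opening in m.
Only numpy, scipy, OpenCV 4.12 (cv2) and the standard library are available. Lean on these libraries where they do the work, as an engineer would, in place of code of your own. Each camera call takes 0.05 s, during which the arm holds its last target. There are 200 camera calls.

TASK

Get the bench-top staining cabinet ready for work: first start its fan by pressing the small round start button on the control box (leave the big mushroom stop button alone), then push the glass sash up from beneath its lip until the underside of the lip is level with the tips of the two pointers on the front posts, and leave it standing there. Press and push with the fingers, do not pinch the lip, and leave everything else on the bench and in the cabinet where it stands.

Things in the scene. Friction and masses are not known exactly. Their poses are not given: they have to be found in the camera images.
- cabinet: Fixed bench-top cabinet: white frame, clear panes, 470 mm wide, 285 deep, 615 high, open in front below the sash, turned so that its front faces the robot's right-hand side (yaw 0.85 to 1.1). Origin: on the bench below the middle of the sash's outer face; x points into the cabinet, y to the left of a person facing it. Front posts at y = +-200 mm reach to x = -10 mm; floor tray 20 mm high.
- sash (a joint): Height of the vertically sliding sash (clear pane in an aluminium frame) in m: 0 = shut (underside of lip 30 mm above the bench), grows upwards, top stop 0.28. It starts partly open at 0.08 to 0.12. Counterweighted: about 3 N of friction holds it wherever it is left; 2 to 6 N at the lip, anywhere along it, moves it slowly.
- sash_lip (a point): Lifting lip: a level aluminium ledge along the foot of the sash, 300 mm long (y -150 to 150), 8 mm thick, sticking out 40 mm to the front. Origin: middle of its lower front edge, so z is the height of its underside (110 to 150 mm at the start). Axes as the cabinet's; the sash's face begins at x = 40 mm. Below it is only the bench and, from x = 25 mm on, the cabinet's floor tray.
- mark_tip (a point): Tip of the right-hand (y negative) pointer: a dark steel clamp 36 x 18 x 22 mm on the front post with a level pointed tongue 22 mm long towards the sash. Its height is the working height, 200 to 280 mm above the bench; the left post carries one at the same height. The tip stands 10 mm beside the end of the lip, which passes it freely.
- console: Control box fixed on the bench in front and to the right of the robot: grey, 190 x 95 mm, 70 mm high, long side along x. Origin: centre of its underside, x pointing away from the robot. Start button on its top at x = -48 mm, mushroom stop button at x = 48 mm, both at y = 0; a small lamp and a flat blank plate lie between.
- start_button_top (a point): Centre of the top of the start button: round black cap 26 mm across in a steel collar 42 mm across, top 23 mm above the box (10 mm above its collar). It goes straight down.
- start_button (a joint): Travel of the start button in m: 0 = up, 0.006 = fully down. Sprung: about 5 N holds it fully down and it comes back up by itself. Counts as pressed beyond 0.004.
- stop_top (a point): Centre of the top of the stop button: black mushroom head 42 mm across, top about 33 mm above the box.
- stop_button (a joint): Travel of the stop button in m: 0 = up, 0.005 = fully down. Not to be pressed.
- slide_box: Bystander: closed grey slide box, 85 x 100 x 36 mm, inside the cabinet. Origin: centre of the underside.
- petri: Bystander: glass petri dish with cover, 94 mm across, 19 mm high, on the bench in front of the right end of the sash. Origin: centre of the underside.
- stain: Bystander: small amber bottle, 38 mm across, 85 mm high, standing on the bench in front of the left half of the sash. Origin: centre of the underside.
- wash: Bystander: white bottle, 64 mm across, 165 mm high, on the bench beyond the control box. Origin: centre of the underside.
- beaker: Bystander: glass beaker, 70 mm across, 95 mm high, standing inside the cabinet. Origin: centre of the underside.
- staining_jar: Bystander: lidded glass staining jar, 90 x 75 mm, 90 mm high, standing inside the cabinet. Origin: centre of the underside.

How it is judged:
By the outcome, as a careful person would: the job done as asked, in the order asked, and still so for the second after the job is handed in, with the robot touching nothing.
It also fails if it takes over 42 s, if anything falls off the work surface, if the arm or the gripper's body presses on something with over 40 N, if the wrist force passes 120 N, or if a joint passes its speed limit or range.

## Working session

There is one attempt and no reset: what is moved stays moved. The work goes in short steps, Python scripts to look and compute and a tool call to move; the robot and the scene stay as the last step left them, time stands still between calls to the robot, and variables do not carry over. Pictures are saved under pics/ and viewed, about 8 in all and at most 12, crops included, and the job is handed in when it is done.

Besides the shell and the picture viewer there is one more tool, called after "Request:" as a command line: name --argument value ..., lists and objects as JSON in quotes. move_arm: Moves the arm, as the interface text tells. Its arguments: {"type":"object","properties":{"plan":{"type":"array"},"newtons":{"type":"number"}},"required":["plan"]}

```bash
mkdir -p pics; ls
cat > h.py <<'E'
import numpy as np, cv2
from scipy.spatial.transform import Rotation as R
from plant import arm
def toolT(s):
    T=np.eye(4); q=s["orientation"]; T[:3,:3]=R.from_quat([q[1],q[2],q[3],q[0]]).as_matrix(); T[:3,3]=s["position"]; return T
def grab(n):
    s=arm.observe(); p,d=arm.grab_frame(n); m=arm.camera_model(n)
    T=m["T"] if "T" in m else toolT(s)@m["T_tool_cam"]
    return p,d,np.array(m["mtx"]),np.array(T)
def ray(px,K,T):
    v=T[:3,:3]@np.linalg.solve(K,[px[0],px[1],1.]); return T[:3,3],v
def at_depth(px,z,K,T):
    o,v=ray(px,K,T); return o+v*z
def at_height(px,h,K,T):
    o,v=ray(px,K,T); return o+v*(h-o[2])/v[2]
def meddepth(d,px,r=2):
    c,w=int(round(px[0])),int(round(px[1])); a=d[max(w-r,0):w+r+1,max(c-r,0):c+r+1]; a=a[a>0]
    return np.median(a) if a.size else 0
E
python3 - <<'E'
from h import *
np.set_printoptions(precision=3,suppress=True)
ims=[]
for n in ["scene","side"]:
    p,d,K,T=grab(n); cv2.imwrite(f"pics/{n}0.png",p[:,:,::-1])
    print(n,"cam",T[:3,3])
    for q in ["start_button_top","stop_top","console","sash_lip","mark_tip","cabinet","petri","stain","wash"]:
        for r in arm.mark_of(n,q)[:2]:
            px=r["pixel"]; z=meddepth(d,px)
            print(q,round(r["confidence"],2),np.round(px),at_depth(px,z,K,T) if z else None)
print(arm.observe()["time"])
E
```

```text
pics
scene cam [ 0.81  -0.241  1.158]
start_button_top 0.44 [167. 239.] [ 0.431 -0.337  0.086]
stop_top 0.8 [197. 260.] [ 0.528 -0.303  0.102]
console 0.82 [192. 255.] [ 0.501 -0.308  0.07 ]
sash_lip 0.61 [304. 170.] [0.467 0.09  0.003]
mark_tip 0.69 [320. 226.] [ 0.652 -0.013  0.152]
cabinet 0.86 [317. 190.] [0.575 0.038 0.152]
petri 0.85 [278. 247.] [ 0.608 -0.112  0.017]
petri 0.62 [167. 241.] [ 0.436 -0.339  0.091]
wash 0.64 [168. 321.] [ 0.611 -0.44   0.107]
wash 0.52 [166. 240.] [ 0.432 -0.339  0.085]
side cam [0.843 0.036 1.107]
start_button_top 0.59 [207. 151.] [ 0.451 -0.333  0.088]
stop_top 0.55 [205. 177.] [ 0.529 -0.301  0.102]
console 0.74 [214. 174.] [ 0.501 -0.294  0.069]
sash_lip 0.66 [328. 298.] [0.706 0.105 0.106]
stain 0.16 [262. 242.] [ 0.721 -0.04   0.519]
1.0
```

```bash
python3 -c "
import cv2
a=cv2.imread('pics/scene0.png');b=cv2.imread('pics/side0.png')
cv2.imwrite('pics/s1.png',cv2.resize(a,(800,600)));cv2.imwrite('pics/s2.png',cv2.resize(b,(800,600)))"
```

```text
(no output)
```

View pics/s1.png

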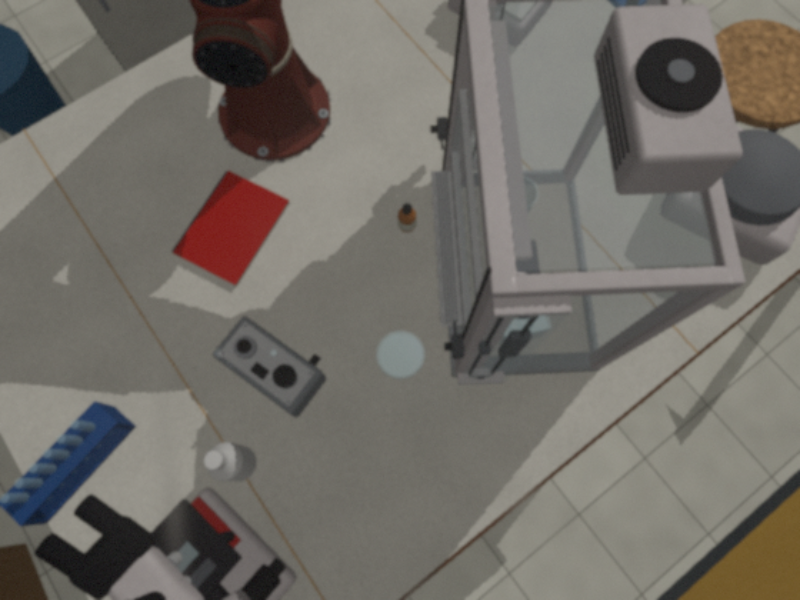

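View pics/s2.png

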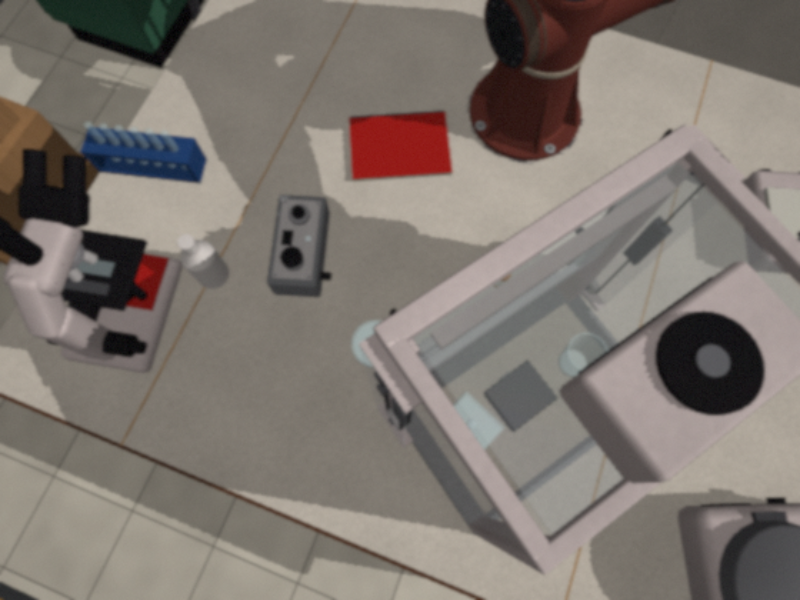

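The scene view shows the console (start button about (245,345) of 800x600, mushroom (285,375)). The lip is the pale strip at x≈445, y 170–320, and the dark pointers are at (440,128) and (455,345). The stain bottle is at (406,215) and the petri dish at (400,355). The side view sees the cabinet from above and behind. Next I'll measure the lip, clamps and console from depth.

Run:
```python
from h import *
np.set_printoptions(precision=3,suppress=True,linewidth=150)
p,d,K,T=grab("scene")
def P(c,r): return at_depth((c,r),d[int(r),int(c)],K,T)
print("rows across lip")
for r in [125,150,175,200,220]:
    print(r,[tuple(np.round(P(c,r)*1000).astype(int)) for c in range(302,326,2)])
g=p.sum(2)
for nm,(c0,c1,r0,r1) in {"Lclamp":(300,318,78,100),"Rclamp":(308,330,228,252)}.items():
    m=np.zeros(g.shape,bool); m[r0:r1,c0:c1]=g[r0:r1,c0:c1]<210
    rr,cc=np.nonzero(m); pts=np.array([P(c,r) for r,c in zip(rr,cc)])
    print(nm,len(pts),"px med",np.median(cc),np.median(rr)); print(np.c_[cc,rr,np.round(pts*1000)][::max(1,len(pts)//25)])
for q in ["stain","petri","wash","console","start_button_top","sash_lip","mark_tip"]:
    ms=arm.masks_of("scene",q)
    for m in ms[:1]:
        rr,cc=np.nonzero(m["pixels"]); pts=np.array([P(c,r) for r,c in zip(rr,cc) if d[r,c]>0])
        print(q,m["confidence"],m["rect"],"med",np.median(pts,0),"p5",np.percentile(pts,5,0),"p95",np.percentile(pts,95,0))
        if q=="console":
            t=pts[(pts[:,2]>.064)&(pts[:,2]<.076)]; print("top rect",cv2.minAreaRect(np.float32(t[:,:2]*1000)))
a=cv2.resize(p[60:270,220:350,::-1],None,fx=4.6,fy=2.85,interpolation=cv2.INTER_CUBIC) 
a=cv2.resize(p[70:260,230:350,::-1],None,fx=3.1,fy=3.1,interpolation=cv2.INTER_CUBIC); cv2.imwrite("pics/c1.png",a)
```

```text
rows across lip
125 [(np.int64(405), np.int64(123), np.int64(147)), (np.int64(410), np.int64(125), np.int64(152)), (np.int64(413), np.int64(130), np.int64(151)), (np.int64(418), np.int64(133), np.int64(155)), (np.int64(420), np.int64(138), np.int64(154)), (np.int64(423), np.int64(142), np.int64(153)), (np.int64(425), np.int64(147), np.int64(150)), (np.int64(429), np.int64(151), np.int64(152)), (np.int64(442), np.int64(145), np.int64(178)), (np.int64(455), np.int64(138), np.int64(206)), (np.int64(474), np.int64(125), np.int64(249)), (np.int64(491), np.int64(114), np.int64(285))]
150 [(np.int64(410), np.int64(126), np.int64(-5)), (np.int64(467), np.int64(82), np.int64(151)), (np.int64(471), np.int64(85), np.int64(154)), (np.int64(474), np.int64(89), np.int64(153)), (np.int64(478), np.int64(93), np.int64(155)), (np.int64(480), np.int64(98), np.int64(152)), (np.int64(485), np.int64(100), np.int64(158)), (np.int64(487), np.int64(105), np.int64(154)), (np.int64(489), np.int64(111), np.int64(150)), (np.int64(502), np.int64(103), np.int64(183)), (np.int64(512), np.int64(99), np.int64(206)), 
[... 3463 characters left out ...]
141.4, 307.7, 182.0, 336.9] med [ 0.608 -0.454  0.109] p5 [ 0.577 -0.483  0.011] p95 [ 0.629 -0.434  0.165]
console 0.98 [149.5, 222.2, 228.9, 291.2] med [ 0.502 -0.316  0.07 ] p5 [ 0.413 -0.369  0.042] p95 [ 0.581 -0.261  0.098]
top rect ((490.83251953125, -318.79888916015625), (188.6609344482422, 94.45404052734375), 17.8145751953125)
start_button_top 0.65 [165.6, 234.9, 176.8, 248.3] med [ 0.447 -0.334  0.092] p5 [ 0.436 -0.344  0.083] p95 [ 0.456 -0.324  0.095]
sash_lip 0.86 [305.6, 60.4, 338.8, 229.3] med [0.533 0.073 0.182] p5 [ 0.407 -0.005  0.149] p95 [0.646 0.169 0.348]
mark_tip 0.74 [302.3, 82.4, 329.0, 249.0] med [0.383 0.158 0.22 ] p5 [ 0.273 -0.061 -0.001] p95 [0.705 0.248 0.224]
```

View pics/c1.png

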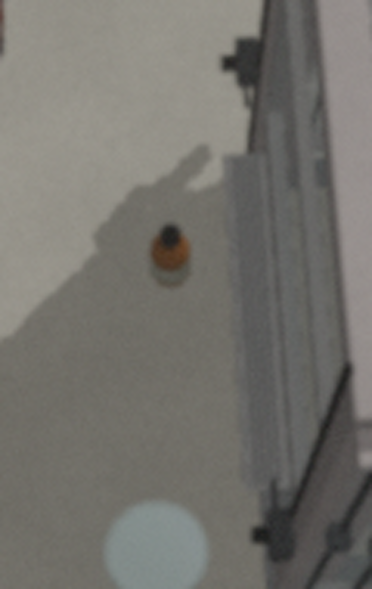

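Crop: lip runs from its left end at row 155 to its right end at row 488, with the pointers on their posts at (245,62) and (275,535). The stain bottle is at (170,255) and the petri dish at (155,550).

The lip underside is about 0.145 m, yaw about 0.99, and the button is at about (0.446, -0.334, 0.093). The arm has to pass over the cabinet corner, so I'll go high with the tool levelled and write a small row planner for that.

```bash
cat >> h.py <<'E'
def rows(T0,wps,op,step=45,ang=8.4):
    """wps: list of 4x4 targets; prints rounded rows in tool axes from T0"""
    T=T0.copy(); out=[]
    for W in wps:
        dR=R.from_matrix(T[:3,:3].T@W[:3,:3]).as_rotvec(); dp=W[:3,3]-T[:3,3]
        n=max(1,int(np.ceil(max(np.linalg.norm(dp)*1000/step,np.degrees(np.linalg.norm(dR))/ang))))
        A=T.copy()
        for i in range(1,n+1):
            G=A.copy(); G[:3,3]=A[:3,3]+dp*i/n; G[:3,:3]=A[:3,:3]@R.from_rotvec(dR*i/n).as_matrix()
            s=np.round(T[:3,:3].T@(G[:3,3]-T[:3,3])*1000,0)
            r=np.round(np.degrees(R.from_matrix(T[:3,:3].T@G[:3,:3]).as_rotvec()),1)
            out.append([*s,*r,op]); T[:3,3]+=T[:3,:3]@s/1000; T[:3,:3]=T[:3,:3]@R.from_rotvec(np.radians(r)).as_matrix()
    for k in range(0,len(out),12):
        print("CALL",", ".join(f"{v+0:g}" for r in out[k:k+12] for v in r))
    return T
def rotz(a,T):
    M=np.eye(4); M[:3,:3]=R.from_euler("z",a).as_matrix(); return M@T
def log():
    import json
    s=arm.observe(); open("log.txt","a").write(json.dumps([list(map(float,s["q"])),toolT(s).tolist()])+"\n"); 
    print("t",round(s["time"],2),"q",np.round(s["q"],3),"p",np.round(s["position"],4),"F",np.round(s["wrist_force"],1),"op",round(float(s["opening"]),3)); return s
E
python3 - <<'E'
from h import *
np.set_printoptions(precision=3,suppress=True)
p,d,K,T=grab("scene")
v,u=np.mgrid[0:420,0:560]; ok=d>0
C=np.stack([(u-K[0,2])/K[0,0]*d,(v-K[1,2])/K[1,1]*d,d],-1)@T[:3,:3].T+T[:3,3]
m=ok&(np.hypot(C[...,0],C[...,1])<.62)&(C[...,2]>.6); print("high pts",m.sum(), C[m].max(0) if m.any() else "", C[m].min(0) if m.any() else "")
s=log(); T0=toolT(s); print(T0)
q1=s["q"][0]; f=np.array([np.cos(q1),np.sin(q1),0]); left=np.array([-np.sin(q1),np.cos(q1),0])
W1=T0.copy(); W1[2,3]=.36
W2=W1.copy(); W2[:3,:3]=R.from_rotvec(-left*np.radians(90)).as_matrix()@T0[:3,:3]; W2[:3,3]+=np.array([0,0,.30])-0.0*f
print(W2)
rows(T0,[W1,W2],0)
E
```

```text
high pts 184 [0.574 0.275 0.607] [0.543 0.233 0.6  ]
t 1.45 q [0.886 0.104 0.097 1.564 0.    1.353] p [0.27  0.536 0.245] F [-0.4  1.1 -0.5] op 0.085
[[-0.893  0.45   0.     0.27 ]
 [ 0.45   0.893  0.     0.536]
 [-0.     0.    -1.     0.245]
 [ 0.     0.     0.     1.   ]]
[[-0.756 -0.167  0.632  0.27 ]
 [ 0.617  0.136  0.775  0.536]
 [-0.216  0.976  0.     0.66 ]
 [ 0.     0.     0.     1.   ]]
CALL 0, 0, -38, 0, 0, 0, 0, 0, 0, -38, 0, 0, 0, 0, 0, 0, -39, 0, 0, 0, 0, 0, 0, -27, -8, -1.8, 0, 0, -1, 4, -27, -8, -1.7, 0, 0, -2, 7, -26, -8, -1.8, 0, 0, -2, 11, -25, -8, -1.8, 0, 0, -3, 15, -23, -7.9, -1.7, 0, 0, -4, 17, -21, -8, -1.8, 0, 0, -4, 20, -17, -8, -1.8, 0, 0, -5, 23, -15, -8, -1.7, 0, 0, -6, 24, -11, -8, -1.8, 0, 0
CALL -5, 25, -8, -8, -1.8, 0, 0, -6, 27, -4, -8, -1.7, 0, 0
```

Request:
move_arm --plan '[0,0,-38,0,0,0,0,0,0,-38,0,0,0,0,0,0,-39,0,0,0,0,0,0,-27,-8,-1.8,0,0,-1,4,-27,-8,-1.7,0,0,-2,7,-26,-8,-1.8,0,0,-2,11,-25,-8,-1.8,0,0,-3,15,-23,-7.9,-1.7,0,0,-4,17,-21,-8,-1.8,0,0,-4,20,-17,-8,-1.8,0,0,-5,23,-15,-8,-1.7,0,0,-6,24,-11,-8,-1.8,0,0]'

```text
time: 2.65
position: [0.2869, 0.5865, 0.628]
orientation: [0.258, 0.193, 0.793, 0.516]
wrist_force: [0.4, 1.0, 0.7]
opening: 0.0001
```

Request:
move_arm --plan '[-5,25,-8,-8,-1.8,0,0,-6,27,-4,-8,-1.7,0,0]'

```text
time: 2.85
position: [0.2963, 0.6226, 0.7]
orientation: [0.307, 0.176, 0.711, 0.608]
wrist_force: [0.4, 0.3, 0.7]
opening: -0.0001
```

Run:
```python
from h import *
np.set_printoptions(precision=3,suppress=True)
s=log(); T=toolT(s); print(T)
```

```text
t 2.85 q [ 0.994 -0.841 -0.532  0.383 -0.133  1.356] p [0.296 0.623 0.7  ] F [0.4 0.3 0.7] op -0.0
[[-0.75  -0.122  0.65   0.296]
 [ 0.623  0.2    0.756  0.623]
 [-0.222  0.972 -0.074  0.7  ]
 [ 0.     0.     0.     1.   ]]
```

Run:
```python
from h import *
s=arm.observe(); T0=toolT(s); q1=s["q"][0]; f=np.array([np.cos(q1),np.sin(q1),0]); left=np.array([-np.sin(q1),np.cos(q1),0])
W=T0.copy(); W[:3,:3]=R.from_rotvec(-left*np.radians(45)).as_matrix()@T0[:3,:3]; W[:3,3]+=-.09*f+np.array([0,0,.17])
rows(T0,[W],0)
```

```text
CALL -8, 26, -17, -7.3, -1.6, 1, 0, -8, 28, -13, -7.2, -1.6, 1, 0, -8, 30, -10, -7.3, -1.6, 1, 0, -7, 30, -5, -7.2, -1.5, 1, 0, -7, 32, -1, -7.3, -1.6, 1, 0, -7, 31, 3, -7.3, -1.6, 1, 0
```

Request:
move_arm --plan '[-8,26,-17,-7.3,-1.6,1,0,-8,28,-13,-7.2,-1.6,1,0,-8,30,-10,-7.3,-1.6,1,0,-7,30,-5,-7.2,-1.5,1,0,-7,32,-1,-7.3,-1.6,1,0,-7,31,3,-7.3,-1.6,1,0]'

```text
time: 3.45
position: [0.2583, 0.5896, 0.8836]
orientation: [0.38, 0.14, 0.401, 0.821]
wrist_force: [1.0, 1.1, 0.6]
opening: 0.0003
```

Run:
```python
from h import *
import json
from scipy.optimize import least_squares
np.set_printoptions(precision=3,suppress=True)
s=log(); T=toolT(s); print(T)
L=[json.loads(l) for l in open("log.txt")]
# rotation model check + position fit
def fk(q,x):
    a1,h,L2,L3,e3,d4,d5,Lt=x
    f=np.array([np.cos(q[0]),np.sin(q[0]),0]); l=np.array([-np.sin(q[0]),np.cos(q[0]),0]); z=np.array([0,0,1.])
    u=lambda a:f*np.cos(a)-z*np.sin(a)   # pitch a downwards from forward
    up=lambda a:f*np.sin(a)+z*np.cos(a)
    A=q[1];B=q[1]-q[2];Cc=B+q[3]
    p=f*a1+z*h+L2*up(A)+L3*u(B)+e3*up(B)+d4*l+d5*up(Cc)
    t=u(Cc)*np.cos(q[4])+SG*l*np.sin(q[4])
    return p+Lt*t,t
for SG in (1,-1):
    r=lambda x:np.concatenate([np.r_[(fk(q,x)[0]-np.array(M)[:3,3]),.02*(fk(q,x)[1]-np.array(M)[:3,2])] for q,M in L]+[1e-3*(x-np.array([0,.16,.4,.4,0,.13,.1,.28]))])
    o=least_squares(r,[0,.16,.4,.4,0,.13,.1,.28]); print(SG,o.x,np.abs(r(o.x)).max()*1000)
    for q,M in L: print((fk(q,o.x)[0]-np.array(M)[:3,3])*1000,fk(q,o.x)[1]-np.array(M)[:3,2])
```

```text
t 3.45 q [ 1.037 -0.756 -0.716 -0.666 -0.179  1.321] p [0.258 0.59  0.884] F [1.  1.1 0.6] op 0.0
[[-0.672 -0.512  0.535  0.258]
 [ 0.737 -0.389  0.553  0.59 ]
 [-0.076  0.766  0.639  0.884]
 [ 0.     0.     0.     1.   ]]
1 [ 0.433  0.127 -0.159  0.006  0.566  0.13   0.159  0.29 ] 0.5657596687652031
[-0.033  0.027  0.003] [-0.  0. -0.]
[ 0.011 -0.005  0.004] [-0. -0. -0.]
[ 0.026 -0.017 -0.007] [ 0.  0. -0.]
-1 [ 2.214 -0.57  -2.211 -2.238  2.712  0.129  0.821 -0.287] 6.146094083909793
[ 0.18  -0.149  0.015] [ 0. -0. -0.]
[-0.05   0.043  0.023] [-0.222  0.145 -0.   ]
[-0.15   0.078 -0.037] [-0.307  0.182 -0.   ]
```

Run:
```python
from h import *
s=arm.observe(); T0=toolT(s); q1=s["q"][0]; f=np.array([np.cos(q1),np.sin(q1),0]); left=np.array([-np.sin(q1),np.cos(q1),0])
W=T0.copy(); W[:3,:3]=R.from_rotvec(-left*np.radians(12)).as_matrix()@T0[:3,:3]; W[:3,3]+=-.08*f+np.array([0,0,.15])
rows(T0,[W],0)
```

```text
CALL -9, 41, 9, -2.9, -0.7, 0.5, 0, -8, 40, 11, -2.8, -0.8, 0.6, 0, -7, 39, 13, -2.9, -0.7, 0.5, 0, -8, 40, 16, -2.8, -0.7, 0.5, 0
```

Request:
move_arm --plan '[-9,41,9,-2.9,-0.7,0.5,0,-8,40,11,-2.8,-0.8,0.6,0,-7,39,13,-2.9,-0.7,0.5,0,-8,40,16,-2.8,-0.7,0.5,0]'

```text
time: 3.85
position: [0.219, 0.522, 1.0345]
orientation: [0.387, 0.13, 0.308, 0.859]
wrist_force: [0.4, 0.0, -0.5]
opening: -0.0001
```

```bash
cat > fit.py <<'E'
from h import *
import json
from scipy.optimize import least_squares
def fk(q,x):
    a1,h,L2,L3,e3,d4,d5,Lt=x
    f=np.array([np.cos(q[0]),np.sin(q[0]),0]); l=np.array([-np.sin(q[0]),np.cos(q[0]),0]); z=np.array([0,0,1.])
    u=lambda a:f*np.cos(a)-z*np.sin(a)
    up=lambda a:f*np.sin(a)+z*np.cos(a)
    A=q[1];B=q[1]-q[2];Cc=B+q[3]
    pe=f*a1+z*h+L2*up(A); pw=pe+L3*u(B)+e3*up(B); p=pw+d4*l+d5*up(Cc)
    t=u(Cc)*np.cos(q[4])+l*np.sin(q[4])
    return p+Lt*t,t,pe,pw
def fit():
    L=[json.loads(l) for l in open("log.txt")]; x0=np.array([0,.16,.4,.4,0,.13,.1,.29])
    r=lambda x:np.concatenate([fk(q,x)[0]-np.array(M)[:3,3] for q,M in L]+[1e-3*(x-x0)])
    o=least_squares(r,x0); return o.x,np.abs(r(o.x)[:-8]).max()*1000
E
python3 - <<'E'
from fit import *
np.set_printoptions(precision=3,suppress=True)
s=log(); x,e=fit(); print(x,e); print(*fk(s["q"],x)); T0=toolT(s)
print(-s["q"][0])
N=16; a=(-.80-s["q"][0])/N
rows(T0,[rotz(a*i,T0) for i in range(1,N+1)],0,step=49,ang=8.55)
E
```

```text
t 3.85 q [ 1.035 -0.746 -0.541 -0.705 -0.179  1.322] p [0.219 0.522 1.034] F [ 0.4  0.  -0.5] op -0.0
[0.005 0.295 0.327 0.544 0.055 0.146 0.002 0.426] 13.028106578027444
[0.225 0.518 1.032] [0.461 0.429 0.777] [-0.111 -0.186  0.536] [0.155 0.262 0.7  ]
-1.0350566435844133
CALL -30, -10, 7, 0, -2.1, -2.6, 0, -29, -11, 9, 0.1, -2, -2.5, 0, -30, -10, 7, 0.1, -2.1, -2.6, 0, -30, -11, 9, 0, -2.1, -2.5, 0, -30, -10, 7, 0, -2.1, -2.6, 0, -29, -11, 8, 0.1, -2, -2.5, 0, -30, -10, 8, 0, -2.1, -2.6, 0, -29, -11, 8, 0.1, -2, -2.5, 0, -30, -10, 7, 0, -2.1, -2.6, 0, -30, -11, 9, 0.1, -2.1, -2.5, 0, -30, -10, 7, 0, -2.1, -2.6, 0, -29, -10, 9, 0.1, -2, -2.5, 0
CALL -30, -10, 7, 0, -2.1, -2.6, 0, -30, -11, 8, 0.1, -2, -2.5, 0, -30, -10, 8, 0, -2.1, -2.6, 0, -29, -11, 8, 0.1, -2.1, -2.6, 0, -30, -10, 7, 0, -2.1, -2.5, 0, -29, -11, 9, 0.1, -2, -2.6, 0, -30, -10, 7, 0, -2.1, -2.5, 0, -30, -11, 9, 0.1, -2, -2.6, 0, -30, -10, 7, 0, -2.1, -2.5, 0, -29, -11, 8, 0.1, -2.1, -2.6, 0, -30, -10, 8, 0, -2.1, -2.5, 0, -29, -11, 8, 0.1, -2, -2.6, 0
CALL -30, -10, 7, 0, -2.1, -2.5, 0, -30, -11, 9, 0.1, -2.1, -2.6, 0, -30, -10, 7, 0, -2, -2.5, 0, -29, -10, 9, 0.1, -2.1, -2.6, 0, -30, -10, 7, 0, -2.1, -2.5, 0, -29, -11, 9, 0.1, -2, -2.6, 0, -30, -10, 7, 0, -2.1, -2.5, 0, -30, -11, 8, 0.1, -2.1, -2.6, 0
```

Run:
```python
from h import *
s=arm.observe(); T0=toolT(s)
N=22; a=(-.80-s["q"][0])/N
rows(T0,[rotz(a*i,T0) for i in range(1,N+1)],0,step=50,ang=8.55)
```

```text
CALL -43, -15, 11, 0.1, -3, -3.7, 0, -44, -15, 11, 0, -3, -3.7, 0, -43, -14, 11, 0.1, -3, -3.7, 0, -44, -15, 11, 0.1, -3, -3.8, 0, -43, -15, 12, 0.1, -3, -3.7, 0, -44, -15, 11, 0, -3.1, -3.7, 0, -43, -14, 11, 0.1, -3, -3.7, 0, -44, -15, 11, 0.1, -3, -3.7, 0, -43, -15, 11, 0.1, -3, -3.7, 0, -43, -15, 11, 0, -3, -3.7, 0, -44, -14, 11, 0.1, -3, -3.7, 0, -43, -15, 11, 0.1, -3, -3.8, 0
CALL -44, -15, 12, 0, -3, -3.7, 0, -43, -15, 11, 0.1, -3, -3.7, 0, -44, -14, 11, 0.1, -3, -3.7, 0, -43, -15, 11, 0.1, -3, -3.7, 0, -44, -15, 11, 0, -3, -3.7, 0, -43, -15, 11, 0.1, -3.1, -3.7, 0, -43, -14, 11, 0.1, -3, -3.7, 0, -44, -15, 11, 0, -3, -3.8, 0, -43, -15, 11, 0.1, -3, -3.7, 0, -44, -15, 12, 0.1, -3, -3.7, 0
```

Request:
move_arm --plan '[-43,-15,11,0.1,-3,-3.7,0,-44,-15,11,0,-3,-3.7,0,-43,-14,11,0.1,-3,-3.7,0,-44,-15,11,0.1,-3,-3.8,0,-43,-15,12,0.1,-3,-3.7,0,-44,-15,11,0,-3.1,-3.7,0,-43,-14,11,0.1,-3,-3.7,0,-44,-15,11,0.1,-3,-3.7,0,-43,-15,11,0.1,-3,-3.7,0,-43,-15,11,0,-3,-3.7,0,-44,-14,11,0.1,-3,-3.7,0,-43,-15,11,0.1,-3,-3.8,0]'

```text
time: 5.05
position: [0.5582, 0.0961, 1.0333]
orientation: [0.753, 0.262, 0.208, 0.566]
wrist_force: [-0.1, 0.1, 0.7]
opening: 0.0002
```

Request:
move_arm --plan '[-44,-15,12,0,-3,-3.7,0,-43,-15,11,0.1,-3,-3.7,0,-44,-14,11,0.1,-3,-3.7,0,-43,-15,11,0.1,-3,-3.7,0,-44,-15,11,0,-3,-3.7,0,-43,-15,11,0.1,-3.1,-3.7,0,-43,-14,11,0.1,-3,-3.7,0,-44,-15,11,0,-3,-3.8,0,-43,-15,11,0.1,-3,-3.7,0,-44,-15,12,0.1,-3,-3.7,0]'

```text
time: 6.05
position: [0.446, -0.3496, 1.0341]
orientation: [0.918, 0.323, 0.084, 0.213]
wrist_force: [0.2, -0.6, -0.6]
opening: 0.0003
```

Run:
```python
from h import *
np.set_printoptions(precision=3,suppress=True)
s=log(); T0=toolT(s); print(T0)
# aim: above button, pointing down
B=np.array([.446,-.334,.093])
zt=T0[:3,2]; ax=np.cross(zt,[0,0,-1.]); ang=np.arctan2(np.linalg.norm(ax),-zt[2]); Rd=R.from_rotvec(ax/np.linalg.norm(ax)*ang).as_matrix()@T0[:3,:3]
print("down rot",np.degrees(ang),Rd)
W=np.eye(4); W[:3,:3]=Rd; W[:3,3]=B+[0,0,.157]
V=W.copy(); V[2,3]=.36
rows(T0,[V,W],0)
```

```text
t 6.05 q [-0.804 -0.745 -0.541 -0.705 -0.178  1.321] p [ 0.446 -0.35   1.034] F [ 0.2 -0.6 -0.6] op 0.0
[[ 0.895 -0.337  0.292  0.446]
 [ 0.445  0.7   -0.558 -0.35 ]
 [-0.017  0.63   0.777  1.034]
 [ 0.     0.     0.     1.   ]]
down rot 140.95460432362916 [[ 0.873  0.487 -0.   ]
 [ 0.487 -0.873 -0.   ]
 [ 0.     0.    -1.   ]]
CALL 1, -24, -31, 8.3, 0.2, 0, 0, 1, -29, -28, 8.3, 0.2, 0, 0, 1, -32, -23, 8.3, 0.3, 0, 0, 2, -35, -18, 8.3, 0.2, 0, 0, 1, -38, -13, 8.2, 0.2, 0, 0, 2, -39, -7, 8.3, 0.2, 0, 0, 1, -39, -2, 8.3, 0.2, 0, 0, 2, -40, 4, 8.3, 0.2, 0, 0, 1, -38, 10, 8.3, 0.3, 0, 0, 1, -37, 15, 8.3, 0.2, 0, 0, 2, -34, 21, 8.3, 0.2, 0, 0, 1, -31, 24, 8.3, 0.2, 0, 0
CALL 1, -26, 30, 8.3, 0.2, 0, 0, 1, -23, 32, 8.2, 0.3, 0, 0, 1, -17, 36, 8.3, 0.2, 0, 0, 1, -12, 38, 8.3, 0.2, 0, 0, 0, -7, 39, 8.3, 0.2, 0, 0, 0, 0, 37, 0, 0, 0, 0, 0, 0, 36, 0, 0, 0, 0, 0, 0, 37, 0, 0, 0, 0
```

Request:
move_arm --plan '[1,-24,-31,8.3,0.2,0,0,1,-29,-28,8.3,0.2,0,0,1,-32,-23,8.3,0.3,0,0,2,-35,-18,8.3,0.2,0,0,1,-38,-13,8.2,0.2,0,0,2,-39,-7,8.3,0.2,0,0,1,-39,-2,8.3,0.2,0,0,2,-40,4,8.3,0.2,0,0,1,-38,10,8.3,0.3,0,0,1,-37,15,8.3,0.2,0,0,2,-34,21,8.3,0.2,0,0,1,-31,24,8.3,0.2,0,0]'

```text
time: 7.25
position: [0.5088, -0.355, 0.5813]
orientation: [0.345, 0.909, 0.221, 0.084]
wrist_force: [0.7, -0.8, 0.6]
opening: 0.0001
```

Run:
```python
from fit import *
np.set_printoptions(precision=3,suppress=True)
s=log(); T0=toolT(s); x,e=fit(); print(x,e)
B=np.array([.446,-.334,.093])
zt=T0[:3,2]; ax=np.cross(zt,[0,0,-1.]); ang=np.arctan2(np.linalg.norm(ax),-zt[2]); Rd=R.from_rotvec(ax/np.linalg.norm(ax)*ang).as_matrix()@T0[:3,:3]
W=np.eye(4); W[:3,:3]=Rd; W[:3,3]=B+[0,0,.157]
print(np.degrees(ang)); rows(T0,[W],0)
```

```text
t 7.25 q [-0.699 -0.351  0.124  1.36  -0.258  1.873] p [ 0.509 -0.355  0.581] F [ 0.7 -0.8  0.6] op 0.0
[0.01  0.301 0.327 0.538 0.05  0.151 0.003 0.426] 16.17104376825629
41.558030048221454
CALL -6, -32, 27, 5.2, 0, 0, 0, -6, -29, 30, 5.2, 0, 0, 0, -5, -27, 32, 5.2, 0, 0, 0, -6, -23, 35, 5.2, 0, 0, 0, -6, -20, 37, 5.2, 0, 0, 0, -6, -17, 38, 5.2, 0, 0, 0, -6, -14, 40, 5.2, 0, 0, 0, -5, -9, 40, 5.2, 0, 0, 0
```

Request:
move_arm --plan '[-6,-32,27,5.2,0,0,0,-6,-29,30,5.2,0,0,0,-5,-27,32,5.2,0,0,0,-6,-23,35,5.2,0,0,0,-6,-20,37,5.2,0,0,0,-6,-17,38,5.2,0,0,0,-6,-14,40,5.2,0,0,0,-5,-9,40,5.2,0,0,0]'

```text
time: 8.05
position: [0.4466, -0.3362, 0.2492]
orientation: [0.001, 0.972, 0.236, -0.0]
wrist_force: [0.9, -1.3, -0.2]
opening: -0.0001
```

Run:
```python
from h import *
np.set_printoptions(precision=4,suppress=True)
s=log(); T0=toolT(s); p,d,K,T=grab("wrist"); cv2.imwrite("pics/w1.png",p[:,:,::-1]); s=arm.observe(); print(s["position"],T0[:3,2])
print("tip px",end=" "); t=np.linalg.inv(T)@np.r_[T0[:3,3]+.014*T0[:3,2],1]; print((K@t[:3]/t[2])[:2])
for q in ["start_button_top","stop_top"]:
    for r in arm.mark_of("wrist",q)[:2]:
        z=meddepth(d,r["pixel"]); print(q,r["confidence"],r["pixel"],at_depth(r["pixel"],z,K,T) if z else None,at_height(r["pixel"],.093 if "start" in q else .103,K,T))
    for r in arm.masks_of("wrist",q)[:1]:
        rr,cc=np.nonzero(r["pixels"]); P=np.array([at_depth((c,w),d[w,c],K,T) for w,c in zip(rr,cc) if d[w,c]>0]); P=P[P[:,2]>.088]; print("mask",len(P),np.median(P,0),P.min(0),P.max(0))
```

```text
t 8.05 q [-0.879 -0.021 -0.024  1.567 -0.001  1.786] p [ 0.4466 -0.3362  0.2492] F [ 0.9 -1.3 -0.2] op -0.0
[ 0.4442 -0.3351  0.2405] [-0.0001 -0.0011 -1.    ]
tip px [279.9672 264.0328]
start_button_top 0.73 [272.8, 199.7] [ 0.4418 -0.3321  0.0936] [ 0.4416 -0.3322  0.093 ]
mask 617 [ 0.442  -0.3338  0.0936] [ 0.4287 -0.3467  0.0883] [ 0.4536 -0.3216  0.096 ]
stop_top 0.6 [292.5, 86.7] [ 0.5325 -0.3036  0.1034] [ 0.5325 -0.3036  0.103 ]
mask 2226 [ 0.5322 -0.3048  0.1013] [ 0.5115 -0.3257  0.0952] [ 0.5529 -0.2842  0.1053]
```

View pics/w1.png

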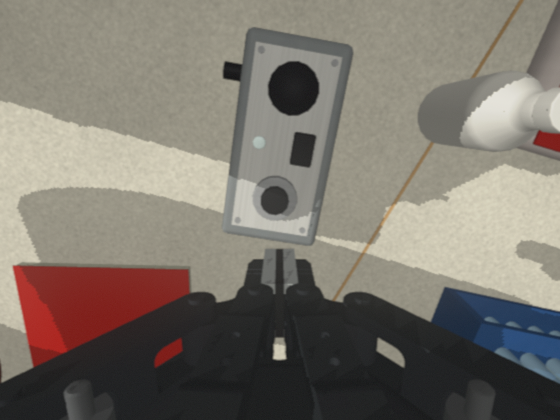

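The wrist view shows the start button at (274,200) in its collar, near end of the box, with the mushroom at (293,88) well away. The shut fingertips are straight below it in the image. The button comes out at (0.443, -0.333, 0.093), which agrees with the scene view.

Run:
```python
from h import *
s=log(); T0=toolT(s); Rd=T0[:3,:3]
W=T0.copy(); W[:3,3]=[.443,-.3333,.113]
rows(T0,[W],0,step=35)
```

```text
t 8.3 q [-0.877 -0.025 -0.022  1.566 -0.002  1.787] p [ 0.4476 -0.3368  0.2525] F [-0.8 -0.8  0.6] op -0.0
CALL -1, -2, 35, 0, 0, 0, 0, 0, -1, 35, 0, 0, 0, 0, -1, -2, 35, 0, 0, 0, 0, 0, -1, 34, 0, 0, 0, 0
```

Request:
move_arm --plan '[-1,-2,35,0,0,0,0,0,-1,35,0,0,0,0,-1,-2,35,0,0,0,0,0,-1,28,0,0,0,0,0,0,0,0,0,0,0,0,0,0,0,0,0,0]'

```text
time: 8.9
position: [0.4437, -0.3331, 0.1203]
orientation: [0.004, 0.972, 0.236, 0.001]
wrist_force: [-0.1, -0.1, 1.2]
opening: -0.0
```

Run:
```python
from h import *
log()
```

```text
t 8.9 q [-0.879 -0.028 -0.265  1.326 -0.002  1.786] p [ 0.4437 -0.3331  0.1203] F [-0.1 -0.1  1.2] op -0.0
```

Request:
move_arm --plan '[0,0,9,0,0,0,0,0,0,5,0,0,0,0,0,0,2,0,0,0,0,0,0,1,0,0,0,0,0,0,0,0,0,0,0]'

```text
time: 9.4
position: [0.4434, -0.3334, 0.1016]
orientation: [0.003, 0.972, 0.236, 0.001]
wrist_force: [2.4, -1.0, 6.0]
opening: 0.0
```

Request:
move_arm --plan '[0,0,2,0,0,0,0,0,0,0,0,0,0,0]'

```text
time: 9.6
position: [0.4435, -0.3336, 0.1013]
orientation: [0.003, 0.972, 0.236, 0.001]
wrist_force: [-2.3, 4.2, 20.1]
opening: 0.0
```

Button bottomed out: 20 N reaction and TCP z 0.1013. Now I'll back off and log more poses so I can fit the arm model for the sash approach.

Request:
move_arm --plan '[0,0,-25,0,0,0,0,0,0,-40,0,0,0,0,0,0,-45,0,0,0,0,0,0,-45,0,0,0,0,0,0,-20,0,0,0,0]'

```text
time: 10.1
position: [0.4429, -0.3325, 0.2777]
orientation: [0.004, 0.972, 0.236, 0.001]
wrist_force: [-0.8, -1.6, -1.0]
opening: -0.0004
```

```bash
cat > fit.py <<'E'
from h import *
import json
from scipy.optimize import least_squares
def fk(q,x):
    a1,h,L2,L3,e3,d4,d5,Lt,e5=x
    f=np.array([np.cos(q[0]),np.sin(q[0]),0]); l=np.array([-np.sin(q[0]),np.cos(q[0]),0]); z=np.array([0,0,1.])
    u=lambda a:f*np.cos(a)-z*np.sin(a)
    up=lambda a:f*np.sin(a)+z*np.cos(a)
    A=q[1];B=q[1]-S3*q[2];Cc=q[1]-q[2]+q[3]
    pe=f*a1+z*h+L2*up(A); pw=pe+L3*u(B)+e3*up(B); p=pw+d4*l+d5*up(Cc)
    t=u(Cc)*np.cos(q[4])+l*np.sin(q[4]); b=-u(Cc)*np.sin(q[4])+l*np.cos(q[4])
    return p+Lt*t+e5*b,t,pe,pw
S3=1
def fit(w=1e-3):
    L=[json.loads(l) for l in open("log.txt")]; x0=np.array([0,.16,.4,.4,0,.13,.1,.29,0])
    r=lambda x:np.concatenate([fk(q,x)[0]-np.array(M)[:3,3] for q,M in L]+[w*(x-x0)])
    o=least_squares(r,x0); return o.x,[np.round(1000*np.linalg.norm(fk(q,o.x)[0]-np.array(M)[:3,3]),1) for q,M in L],[np.round(1000*np.linalg.norm(fk(q,o.x)[1]-np.array(M)[:3,2]),1) for q,M in L]
E
python3 - <<'E'
import fit
from fit import *
np.set_printoptions(precision=3,suppress=True)
s=log()
for k in (1,0,-1):
    fit.S3=k; print(k,*fit.fit(1e-4))
p,d,K,T=grab("wrist"); print(arm.observe()["position"])
# lamp colour + crop
cv2.imwrite("pics/w2.png",p[:,:,::-1])
for r in arm.mark_of("wrist","start_button_top")[:1]: print(r)
E
```

```text
t 10.1 q [-0.879 -0.037  0.013  1.612 -0.002  1.786] p [ 0.443 -0.333  0.278] F [-0.8 -1.6 -1. ] op -0.0Traceback (most recent call last):
  File "<stdin>", line 6, in <module>
AttributeError: 'function' object has no attribute 'fit'
```

Run:
```python
import fit as FT
from h import *
np.set_printoptions(precision=3,suppress=True)
s=log()
for k in (1,0,-1):
    FT.S3=k; print(k,*FT.fit(1e-4))
p,d,K,T=grab("wrist"); cv2.imwrite("pics/w2.png",p[:,:,::-1])
for r in arm.mark_of("wrist","start_button_top")[:1]:
    c,w=map(int,r["pixel"]); print(c,w)
a=cv2.imread("pics/w1.png"); print("before lamp",a[137:148,253:265].reshape(-1,3).mean(0))
print(arm.observe()["position"])
```

```text
t 10.1 q [-0.879 -0.037  0.013  1.612 -0.002  1.786] p [ 0.443 -0.333  0.278] F [-0.8 -1.6 -1. ] op -0.0
1 [-0.014  0.304  0.31   0.557  0.053  0.088  0.008  0.414  0.052] [np.float64(11.5), np.float64(9.2), np.float64(12.5), np.float64(12.9), np.float64(12.8), np.float64(22.6), np.float64(10.9), np.float64(10.8), np.float64(10.9), np.float64(10.9), np.float64(10.9)] [np.float64(0.0), np.float64(0.0), np.float64(0.0), np.float64(0.0), np.float64(0.0), np.float64(0.0), np.float64(0.0), np.float64(0.0), np.float64(0.0), np.float64(0.0), np.float64(0.0)]
0 [ 0.443  0.46   0.331  0.136 -0.043  1.13  -0.03   0.511 -0.99 ] [np.float64(27.5), np.float64(13.7), np.float64(74.0), np.float64(35.8), np.float64(35.1), np.float64(22.8), np.float64(13.8), np.float64(14.7), np.float64(122.3), np.float64(36.4), np.float64(36.4)] [np.float64(0.0), np.float64(0.0), np.float64(0.0), np.float64(0.0), np.float64(0.0), np.float64(0.0), np.float64(0.0), np.float64(0.0), np.float64(0.0), np.float64(0.0), np.float64(0.0)]
-1 [ 0.548  0.51   0.274 -0.001  0.028  1.274 -0.     0.572 -1.13 ] [np.float64(16.9), np.float64(60.7), np.float64(71.6), np.float64(35.5), np.float64(34.4), np.float64(21.8), np.float64(16.9), np.float64(17.3), np.float64(121.5), np.float64(38.4), np.float64(38.4)] [np.float64(0.0), np.float64(0.0), np.float64(0.0), np.float64(0.0), np.float64(0.0), np.float64(0.0), np.float64(0.0), np.float64(0.0), np.float64(0.0), np.float64(0.0), np.float64(0.0)]
279 189
before lamp [171.402 178.28  168.129]
[ 0.443 -0.333  0.277]
```

```bash
sed -i 's/Lt,e5=x/Lt,e5,c5=x/; s/return p+Lt\*t+e5\*b,t/return p+c5*u(Cc)+Lt*t+e5*b,t/; s/.29,0\])/.2,0,.1])/' fit.py
python3 - <<'E'
import fit as FT
from h import *
np.set_printoptions(precision=3,suppress=True)
for w in (1e-3,1e-4): 
    x,e,_=FT.fit(w); print(x,[float(v) for v in e])
a=cv2.imread("pics/w2.png"); cv2.imwrite("pics/w2c.png",cv2.resize(a[60:240,180:400],None,fx=2.5,fy=2.5))
E
```

```text
[ 0.     0.296  0.337  0.55   0.045  0.13  -0.     0.289 -0.     0.139] [0.0, 0.0, 0.0, 0.0, 0.0, 0.0, 0.0, 0.0, 0.0, 0.0, 0.0]
[ 0.     0.296  0.337  0.55   0.045  0.13  -0.     0.289 -0.     0.139] [0.0, 0.0, 0.0, 0.0, 0.0, 0.0, 0.0, 0.0, 0.0, 0.0, 0.0]
```

View pics/w2c.png

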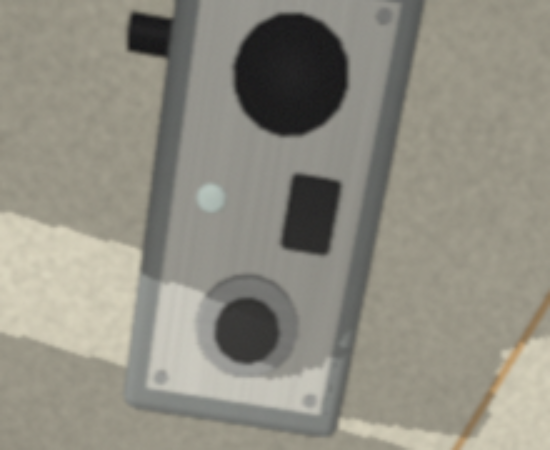

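The crop shows the start button cap back up in its collar at (247,330), with the mushroom untouched. The kinematic model now fits exactly, so I'll search for poses that get the fingers under the lip.

```bash
cat > ik.py <<'E'
from h import *
a1,H,L2,L3,E3,D4,LT,C5=0,.296,.337,.55,.045,.13,.289,.139
LO=np.array([-2.99,-.84,-1.1,-1.84,-1.51]);HI=np.array([2.99,1.86,1.16,2.11,1.56])
LF=np.hypot(L3,E3); PHI=np.arctan2(E3,L3)
def ik(P,t):
    out=[]; p2=P-LT*t; rho=np.hypot(p2[0],p2[1])
    if rho<D4: return out
    az=np.arctan2(p2[1],p2[0])
    for q1 in (az-np.arcsin(D4/rho),az-np.pi+np.arcsin(D4/rho)):
        f=np.array([np.cos(q1),np.sin(q1),0]); l=np.array([-np.sin(q1),np.cos(q1),0]); q5=np.arcsin(np.clip(t@l,-1,1))
        v=t-l*(t@l); Cc=np.arctan2(-v[2],v@f)
        u=f*np.cos(Cc)-np.array([0,0,np.sin(Cc)])
        pw=p2-D4*l-C5*u; x,z=pw@f,pw[2]-H; D=np.hypot(x,z)
        c=(D*D-L2*L2-LF*LF)/(2*L2*LF)
        if abs(c)>1: continue
        for sg in (1,-1):
            g=sg*np.arccos(c)           # forearm elevation angle relative to upper arm (upper minus forearm)
            # upper elev a, forearm elev a-g ; angles from horizontal
            a=np.arctan2(z,x)+np.arctan2(LF*np.sin(g),L2+LF*np.cos(g))
            q2=np.pi/2-a; B=-(a-g)+PHI; q3=q2-B; q4=Cc-B
            q=(np.array([q1,q2,q3,q4,q5])+np.pi)%(2*np.pi)-np.pi
            if np.all(q>LO+.02)&np.all(q<HI-.02): out.append((q,pw,p2))
    return out
M=np.array([.517,.049]); ex=np.array([.55,.835]); ey=np.array([-.835,.55])
E
python3 - <<'E'
from ik import *
np.set_printoptions(precision=2,suppress=True)
s=arm.observe(); print([q for q,_,_ in ik(s["position"],toolT(s)[:3,2])],s["q"])
for yaw in np.arange(.2,1.7,.15):
  for el in (-25,-15,-8,0,8,15):
    for y in (-.06,-.03,0,.03):
      e=np.radians(el); t=np.array([np.cos(yaw)*np.cos(e),np.sin(yaw)*np.cos(e),np.sin(e)])
      r=[]
      for z in (.10,.125,.20):
        c=M+y*ey+.025*ex; tip=np.r_[c,z]; P=tip-.014*t
        S=ik(P,t); r.append(S[0] if S else None)
      if all(k is not None for k in r) and y==-.03: print(round(yaw,2),el,y,*[k[0] for k in r[1:]],"pw",r[1][1],"p2",r[1][2])
E
```

```text
[array([-0.88, -0.03,  0.01,  1.61, -0.  ])] [-0.88 -0.04  0.01  1.61 -0.    1.79]
0.8 -25 -0.03 [-0.71 -0.5  -0.95  0.99  1.13] [-0.71 -0.59 -0.87  1.17  1.13] pw [ 0.27 -0.23  0.39] p2 [ 0.36 -0.14  0.25]
0.8 -15 -0.03 [-0.76 -0.38 -0.96  0.96  1.31] [-0.76 -0.51 -0.91  1.14  1.31] pw [ 0.26 -0.25  0.34] p2 [ 0.35 -0.16  0.2 ]
0.8 -8 -0.03 [-0.78 -0.24 -0.93  0.96  1.43] [-0.78 -0.4  -0.9   1.16  1.43] pw [ 0.26 -0.26  0.31] p2 [ 0.35 -0.16  0.17]
0.95 -25 -0.03 [-0.71 -0.18 -0.71  1.24  1.13] [-0.71 -0.28 -0.64  1.4   1.13] pw [ 0.33 -0.29  0.39] p2 [ 0.4  -0.17  0.25]
0.95 -15 -0.03 [-0.76  0.03 -0.64  1.37  1.28] [-0.76 -0.1  -0.61  1.53  1.28] pw [ 0.34 -0.32  0.33] p2 [ 0.39 -0.18  0.2 ]
0.95 -8 -0.03 [-0.77  0.27 -0.52  1.61  1.36] [-0.77  0.12 -0.52  1.75  1.36] pw [ 0.36 -0.36  0.26] p2 [ 0.38 -0.19  0.17]
1.1 -25 -0.03 [-0.7   0.07 -0.49  1.46  1.08] [-0.7  -0.02 -0.44  1.61  1.08] pw [ 0.39 -0.33  0.38] p2 [ 0.43 -0.19  0.25]
1.1 -15 -0.03 [-0.74  0.29 -0.4   1.65  1.2 ] [-0.74  0.17 -0.38  1.79  1.2 ] pw [ 0.41 -0.37  0.3 ] p2 [ 0.42 -0.21  0.2 ]
1.1 -8 -0.03 [-0.75  0.5  -0.3   1.87  1.26] [-0.75  0.36 -0.31  2.    1.26] pw [ 0.42 -0.39  0.23] p2 [ 0.42 -0.21  0.17]
1.25 -25 -0.03 [-0.67  0.27 -0.29  1.64  1.02] [-0.67  0.18 -0.25  1.78  1.02] pw [ 0.45 -0.36  0.36] p2 [ 0.47 -0.21  0.25]
1.25 -15 -0.03 [-0.71  0.48 -0.2   1.84  1.11] [-0.71  0.37 -0.19  1.97  1.11] pw [ 0.47 -0.4   0.28] p2 [ 0.46 -0.22  0.2 ]
1.4 -25 -0.03 [-0.64  0.44 -0.11  1.79  0.94] [-0.64  0.35 -0.08  1.92  0.94] pw [ 0.51 -0.38  0.35] p2 [ 0.51 -0.22  0.25]
1.55 -25 -0.03 [-0.6   0.58  0.06  1.92  0.86] [-0.6   0.5   0.09  2.04  0.86] pw [ 0.56 -0.39  0.34] p2 [ 0.55 -0.22  0.25]
```

```bash
cat >> ik.py <<'E'
def toolR(t,roll):   # tool x in the vertical plane (up, or down for roll=pi)
    side=np.cross([0,0,1.],t); side/=np.linalg.norm(side); up=np.cross(t,side)
    x=up*np.cos(roll)+side*np.sin(roll); return np.c_[x,np.cross(t,x),t]
def q6ang(T,q):
    q1,Cc,q5=q[0],q[1]-q[2]+q[3],q[4]
    f=np.array([np.cos(q1),np.sin(q1),0]); l=np.array([-np.sin(q1),np.cos(q1),0]); z=np.array([0,0,1.])
    u=f*np.cos(Cc)-z*np.sin(Cc); n=f*np.sin(Cc)+z*np.cos(Cc); b=-u*np.sin(q5)+l*np.cos(q5)
    return np.arctan2(T[:3,0]@n,T[:3,0]@b)
def tdir(yaw,el):
    e=np.radians(el); return np.array([np.cos(yaw)*np.cos(e),np.sin(yaw)*np.cos(e),np.sin(e)])
def mk(P,Rm):
    W=np.eye(4); W[:3,:3]=Rm; W[:3,3]=P; return W
E
python3 - <<'E'
from ik import *
import json
np.set_printoptions(precision=2,suppress=True)
for l in open("log.txt"):
    q,T=json.loads(l); print("q6",round(q[5],2),"ang",round(q6ang(np.array(T),q),2),end=" | ")
print(); m=arm.camera_model("wrist"); print(np.array(m["T_tool_cam"]),np.array(m["mtx"])[0,0])
s=arm.observe(); T0=toolT(s)
yaw,el=.92,-10; t=tdir(yaw,el)
for roll in (0,np.pi,np.pi/2,-np.pi/2):
    Rm=toolR(t,roll); P=np.r_[M-.03*ey-.06*ex,.25]-.014*t
    S=ik(P,t); print(round(roll,2),S[0][0],"ang",q6ang(mk(P,Rm),S[0][0]))
E
```

```text
q6 1.35 ang -0.22 | q6 1.36 ang -0.22 | q6 1.32 ang -0.25 | q6 1.32 ang -0.25 | q6 1.32 ang -0.25 | q6 1.87 ang 0.3 | q6 1.79 ang 0.22 | q6 1.79 ang 0.22 | q6 1.79 ang 0.21 | q6 1.79 ang 0.22 | q6 1.79 ang 0.22 | 
[[-0.   -0.96 -0.26  0.07]
 [ 1.   -0.    0.   -0.  ]
 [-0.   -0.26  0.96 -0.13]
 [ 0.    0.    0.    1.  ]] 327.8788483847059
0 [-0.98  0.09 -0.48  2.06  1.2 ] ang -1.0985684363107575
3.14 [-0.98  0.09 -0.48  2.06  1.2 ] ang 2.0430242172790356
1.57 [-0.98  0.09 -0.48  2.06  1.2 ] ang -2.669364763105654
-1.57 [-0.98  0.09 -0.48  2.06  1.2 ] ang 0.4722278904841392
```

Run:
```python
from ik import *
from scipy.spatial.transform import Slerp
np.set_printoptions(precision=2,suppress=True)
s=arm.observe(); T0=toolT(s)
def chk(A,B,n=24):
    sl=Slerp([0,1],R.from_matrix([A[:3,:3],B[:3,:3]])); bad=0; Q=[]
    for k in np.linspace(0,1,n):
        Rm=sl(k).as_matrix(); S=ik(A[:3,3]*(1-k)+B[:3,3]*k,Rm[:,2])
        if not S: bad+=1
        else: Q.append(S[0][0])
    Q=np.array(Q); return bad,Q.min(0) if len(Q) else 0,Q.max(0) if len(Q) else 0
for yaw in (.8,.88,.95):
  for el in (-8,-10,-14,-18):
    t=tdir(yaw,el); Rm=toolR(t,0); c=M-.03*ey
    tip=lambda dx,z: mk(np.r_[c+dx*ex,z]-.014*t,Rm)
    pts=[T0,tip(-.07,.25),tip(-.07,.115),tip(.028,.115),tip(.028,.22)]
    r=[chk(a,b) for a,b in zip(pts,pts[1:])]
    print(yaw,el,[k[0] for k in r]); 
    if sum(k[0] for k in r)==0: print(np.min([k[1] for k in r],0),np.max([k[2] for k in r],0))
```

```text
0.8 -8 [0, 0, 0, 0]
[-1.09 -0.46 -0.95  0.89 -0.  ] [-0.78  0.29  0.01  2.04  1.43]
0.8 -10 [0, 0, 0, 0]
[-1.08 -0.5  -0.97  0.88 -0.  ] [-0.77  0.21  0.01  1.99  1.4 ]
0.8 -14 [0, 0, 0, 0]
[-1.06 -0.55 -0.98  0.9  -0.  ] [-0.76  0.07  0.01  1.88  1.33]
0.8 -18 [0, 0, 0, 0]
[-1.04 -0.58 -0.98  0.92 -0.  ] [-0.74 -0.03  0.01  1.8   1.26]
0.88 -8 [1, 2, 0, 0]
0.88 -10 [0, 0, 0, 0]
[-1.07 -0.26 -0.73  1.24 -0.  ] [-0.77  0.32  0.01  2.06  1.38]
0.88 -14 [0, 0, 0, 0]
[-1.05 -0.29 -0.78  1.15 -0.  ] [-0.76  0.19  0.01  1.96  1.32]
0.88 -18 [0, 0, 0, 0]
[-1.03 -0.36 -0.81  1.11 -0.  ] [-0.74  0.08  0.01  1.88  1.25]
0.95 -8 [1, 6, 0, 0]
0.95 -10 [1, 2, 0, 0]
0.95 -14 [0, 0, 0, 0]
[-1.04 -0.23 -0.63  1.35 -0.  ] [-0.75  0.28  0.01  2.02  1.29]
0.95 -18 [0, 0, 0, 0]
[-1.02 -0.24 -0.68  1.27 -0.  ] [-0.74  0.17  0.01  1.94  1.24]
```

Run:
```python
from ik import *
s=arm.observe(); T0=toolT(s); t=tdir(.84,-9); Rm=toolR(t,0); c=M-.03*ey
rows(T0,[mk(np.r_[c-.07*ex,.25]-.014*t,Rm)],0,ang=7)
```

```text
CALL 15, -20, 2, 1.3, 6.7, -1.4, 0, 15, -20, 4, 1.2, 6.7, -1.4, 0, 15, -19, 6, 1.3, 6.6, -1.4, 0, 15, -18, 9, 1.2, 6.7, -1.4, 0, 14, -18, 10, 1.3, 6.7, -1.4, 0, 13, -18, 13, 1.3, 6.7, -1.4, 0, 12, -16, 14, 1.2, 6.6, -1.5, 0, 11, -17, 16, 1.3, 6.7, -1.4, 0, 9, -15, 18, 1.2, 6.7, -1.4, 0, 7, -15, 19, 1.3, 6.7, -1.4, 0, 6, -15, 20, 1.3, 6.7, -1.4, 0, 3, -13, 21, 1.2, 6.6, -1.4, 0
```

Request:
move_arm --plan '[15,-20,2,1.3,6.7,-1.4,0,15,-20,4,1.2,6.7,-1.4,0,15,-19,6,1.3,6.6,-1.4,0,15,-18,9,1.2,6.7,-1.4,0,14,-18,10,1.3,6.7,-1.4,0,13,-18,13,1.3,6.7,-1.4,0,12,-16,14,1.2,6.6,-1.5,0,11,-17,16,1.3,6.7,-1.4,0,9,-15,18,1.2,6.7,-1.4,0,7,-15,19,1.3,6.7,-1.4,0,6,-15,20,1.3,6.7,-1.4,0,3,-13,21,1.2,6.6,-1.4,0]'

```text
time: 11.4
position: [0.4931, -0.0368, 0.2488]
orientation: [-0.265, 0.698, 0.309, 0.589]
wrist_force: [0.1, 0.2, -0.4]
opening: 0.0
```

Request:
move_arm --plan '[0,0,0,0,0,0,0,0,0,0,0,0,0,0,0,0,0,0,0,0,0]'

```text
time: 11.7
position: [0.4935, -0.0386, 0.2503]
orientation: [-0.264, 0.7, 0.31, 0.587]
wrist_force: [-0.1, -0.6, -0.1]
opening: -0.0001
```

Run:
```python
from ik import *
np.set_printoptions(precision=4,suppress=True)
s=log(); T0=toolT(s); print(T0[:3,2]); p,d,K,T=grab("wrist"); cv2.imwrite("pics/w3.png",cv2.resize(p[:,:,::-1],(800,600)))
def loc(P): v=P[:2]-M; return np.r_[v@ex,v@ey,P[2]]
for q in ["mark_tip","sash_lip"]:
    for r in arm.mark_of("wrist",q)[:3]:
        z=meddepth(d,r["pixel"],1); print(q,r["confidence"],r["pixel"],loc(at_depth(r["pixel"],z,K,T)) if z else None)
    for r in arm.masks_of("wrist",q)[:1]:
        rr,cc=np.nonzero(r["pixels"]); print("mask",r["rect"],len(rr)); np.save(f"m_{q}.npy",r["pixels"])
np.savez("w3.npz",p=p,d=d,K=K,T=T)
```

```text
t 11.7 q [-1.027  0.012 -0.565  2.025  1.23   0.521] p [ 0.4935 -0.0386  0.2503] F [-0.1 -0.6 -0.1] op -0.0
[ 0.6579  0.7332 -0.1721]
mark_tip 0.98 [422.3, 230.3] [ 0.0085 -0.1571  0.2124]
mask [418.7, 207.4, 491.6, 242.8] 1763
sash_lip 0.53 [421.0, 229.6] [ 0.009  -0.1562  0.2128]
mask [0.0, 37.7, 513.3, 349.7] 117095
```

View pics/w3.png

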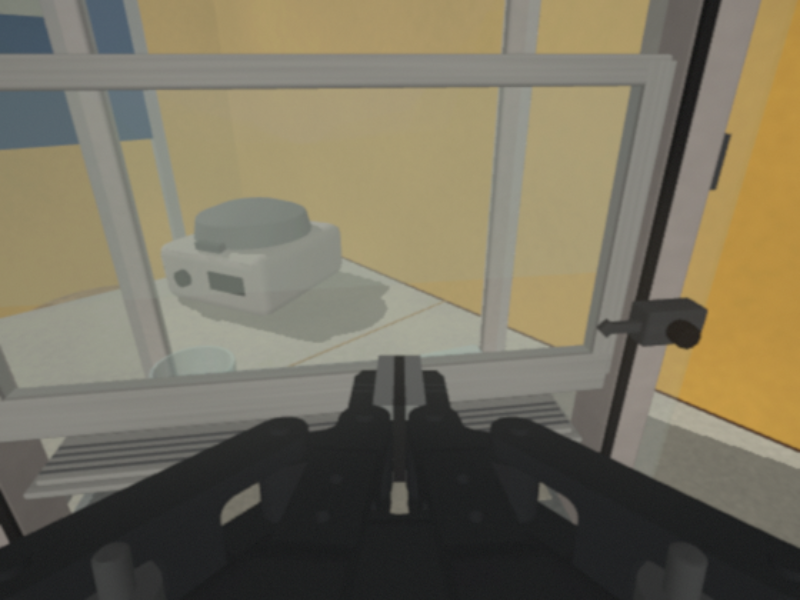

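The wrist view shows the right pointer tip at (600,327) of 800x600, which is the network's (422,230), giving height ≈0.212. The lip's ribbed top is below the fingers and its front edge lies along y≈490 at left. Next I'll check the lip height here and then descend in front of it.

Run:
```python
from ik import *
np.set_printoptions(precision=4,suppress=True)
Z=np.load("w3.npz"); d,K,T=Z["d"],Z["K"],Z["T"]
v,u=np.mgrid[0:420,0:560]
C=np.stack([(u-K[0,2])/K[0,0]*d,(v-K[1,2])/K[1,1]*d,d],-1)@T[:3,:3].T+T[:3,3]
V=C[...,:2]-M; lx,ly,z=V@ex,V@ey,C[...,2]
m=(d>0)&(lx>-.03)&(lx<.033)&(abs(ly)<.15)&(z>.12)&(z<.18)&((ly>.04)|(ly<-.1))
print(m.sum(),"lip top z",np.percentile(z[m],[10,50,90]),"x range",np.percentile(lx[m],[1,99]))
m2=m&(ly>.05); print("left part z",np.median(z[m2]),"front edge x",np.percentile(lx[m2],1)); m3=m&(ly<-.1); print("right",np.median(z[m3]) if m3.any() else None)
# pointer pixels: tongue
t=np.load("m_mark_tip.npy"); rr,cc=np.nonzero(t)
for c in range(419,450,4):
    k=rr[(cc==c)]; 
    if len(k): print(c,k.min(),k.max(),lx[(k.min()+k.max())//2,c],ly[(k.min()+k.max())//2,c],z[(k.min()+k.max())//2,c])
s=arm.observe(); T0=toolT(s); tt=tdir(.84,-9); Rm=toolR(tt,0); c=M-.03*ey
A=mk(np.r_[c-.07*ex,.115]-.014*tt,Rm); rows(T0,[A],0)
```

```text
6615 lip top z [0.1507 0.1546 0.1703] x range [-0.0032  0.0329]
left part z 0.154300113586772 front edge x -0.002807735576195564
right 0.15758551535903703
419 229 229 0.011018152426100214 -0.15568293620134416 0.21231622690427557
423 225 234 0.008511565811061553 -0.1574318769114001 0.21350114477580806
427 225 234 0.008850744111910787 -0.16115132448123087 0.21299575210425792
431 226 233 0.00862605067097689 -0.1644848033277637 0.21282489424270318
435 225 233 0.008692949240637038 -0.1680453271645498 0.2124786458568197
439 224 233 0.008677638967420563 -0.1713596809224678 0.21310524364698644
443 212 236 0.01123977634871736 -0.17606714466671924 0.2149942759482601
447 211 239 0.010732409773242248 -0.17944925755263755 0.21406061144298716
CALL -44, 0, 8, 0, 0.3, -0.1, 0, -43, 0, 8, 0, 0.3, -0.1, 0, -44, 0, 8, 0, 0.2, -0.1, 0
```

Request:
move_arm --plan '[-44,0,8,0,0.3,-0.1,0,-43,0,8,0,0.3,-0.1,0,-44,0,8,0,0.2,-0.1,0,0,0,0,0,0,0,0,0,0,0,0,0,0,0]'

```text
time: 12.45
position: [0.4943, -0.0359, 0.1174]
orientation: [-0.266, 0.695, 0.309, 0.593]
wrist_force: [-0.3, -0.1, -0.3]
opening: 0.0002
```

Run:
```python
from ik import *
np.set_printoptions(precision=4,suppress=True)
s=log(); T0=toolT(s); t=T0[:3,2]; tip=T0[:3,3]+.014*t; v=tip[:2]-M; print("tip loc",v@ex,v@ey,tip[2],"dir",t)
tt=tdir(.84,-9); Rm=toolR(tt,0)
A=mk(np.r_[M-.03*ey+.026*ex,.115]-.014*tt,Rm); rows(T0,[A],0,step=25)
```

```text
t 12.45 q [-1.023  0.302 -0.563  1.777  1.241  0.481] p [ 0.4943 -0.0359  0.1174] F [-0.3 -0.1 -0.3] op 0.0
tip loc -0.06971725164245977 -0.029841646852896274 0.11526922056869539 dir [ 0.6594  0.7356 -0.1554]
CALL 4, -4, 23, 0, 0, -0.1, 0, 3, -3, 24, 0, 0, 0, 0, 4, -4, 23, 0, 0, -0.1, 0, 3, -3, 24, 0, -0.1, 0, 0
```

Request:
move_arm --plan '[4,-4,23,0,0,0,0,3,-3,24,0,0,0,0,4,-4,23,0,0,0,0,3,-3,24,0,0,0,0,0,0,0,0,0,0,0]'

```text
time: 12.95
position: [0.5435, 0.0384, 0.118]
orientation: [-0.263, 0.694, 0.313, 0.593]
wrist_force: [-0.3, 0.5, 0.4]
opening: 0.0003
```

Run:
```python
from ik import *
np.set_printoptions(precision=4,suppress=True)
s=log(); T0=toolT(s); t=T0[:3,2]; tip=T0[:3,3]+.014*t; v=tip[:2]-M; print("tip loc",v@ex,v@ey,tip[2],"dir",t)
print("world up in tool axes per 10mm",T0[:3,:3].T@[0,0,10])
# finger top at lip edge
dx=(v@ex)/(t[:2]@ex); print("top at edge",tip[2]-dx*t[2]+.011/np.cos(.157))
```

```text
t 12.95 q [-0.794 -0.036 -0.782  1.202  1.399  1.182] p [0.5435 0.0384 0.118 ] F [-0.3  0.5  0.4] op 0.0
tip loc 0.019383458988095095 -0.030041405769390992 0.11575922047934593 dir [ 0.6587  0.7354 -0.159 ]
world up in tool axes per 10mm [ 9.8726  0.0605 -1.5899]
top at edge 0.13005254691672605
```

Request:
move_arm --plan '[1,-1,5,0,0,0,0,5,0,-1,0,0,0,0,5,0,-1,0,0,0,0,4,0,0,0,0,0,0,3,0,-1,0,0,0,0,3,0,0,0,0,0,0,0,0,0,0,0,0,0]'

```text
time: 13.65
position: [0.5452, 0.042, 0.135]
orientation: [-0.265, 0.695, 0.309, 0.592]
wrist_force: [-0.1, 0.8, -0.7]
opening: 0.0001
```

Request:
move_arm --plan '[3,0,0,0,0,0,0,3,0,-1,0,0,0,0,3,0,0,0,0,0,0,3,0,-1,0,0,0,0,0,0,0,0,0,0,0]'

```text
time: 14.15
position: [0.5453, 0.0421, 0.1476]
orientation: [-0.265, 0.695, 0.309, 0.592]
wrist_force: [-0.1, -0.4, 0.7]
opening: -0.0001
```

```bash
cat > look.py <<'E'
from ik import *
import sys
np.set_printoptions(precision=4,suppress=True)
def lip(n,save=None):
    p,d,K,T=grab(n)
    v,u=np.mgrid[0:420,0:560]
    C=np.stack([(u-K[0,2])/K[0,0]*d,(v-K[1,2])/K[1,1]*d,d],-1)@T[:3,:3].T+T[:3,3]
    V=C[...,:2]-M; lx,ly,z=V@ex,V@ey,C[...,2]
    m=(d>0)&(lx>.003)&(lx<.03)&(abs(ly)<.145)&(z>.12)&(z<.26)&((ly>.06)|(ly<-.1))
    h,b=np.histogram(z[m],bins=70,range=(.12,.26)); k=h.argmax(); print(n,"lip top mode",b[k]+.001,h[k],"median near",np.median(z[m&(abs(z-b[k]-.001)<.006)]))
    if save: cv2.imwrite(save,p[:,:,::-1])
    return p,d,K,T,lx,ly,z
if __name__=="__main__":
    log(); p=lip("scene","pics/s_"+sys.argv[1]+".png"); lip("wrist","pics/w_"+sys.argv[1]+".png")
E
python3 look.py a
```

```text
t 14.15 q [-0.784 -0.137 -0.805  1.219  1.404  1.252] p [0.5453 0.0421 0.1476] F [-0.1 -0.4  0.7] op -0.0
scene lip top mode 0.16699999999999998 180 median near 0.16764963749691963
wrist lip top mode 0.16899999999999998 3310 median near 0.16943167913691343
```

View pics/w_a.png

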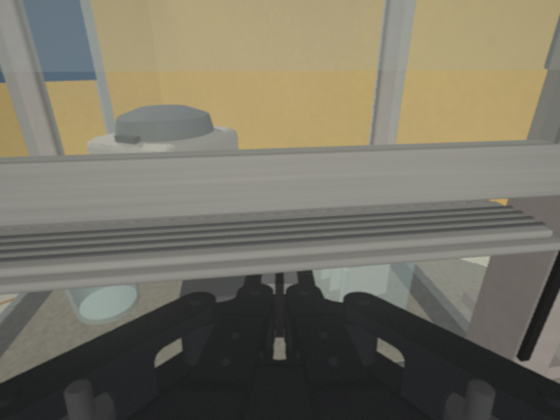

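The sash is riding on the fingers: lip top now ≈0.168, and the fingers are visibly beneath the lip (front edge at y≈260). About 51 mm remain; I'll raise most of it and then compare lip and pointer in one image.

Request:
move_arm --plan '[4,0,-1,0,0,0,0,4,0,0,0,0,0,0,4,0,-1,0,0,0,0,4,0,-1,0,0,0,0,4,0,0,0,0,0,0,4,0,-1,0,0,0,0,4,0,-1,0,0,0,0,4,0,0,0,0,0,0,4,0,-1,0,0,0,0,4,0,-1,0,0,0,0,2,0,0,0,0,0,0,0,0,0,0,0,0,0]'

```text
time: 15.45
position: [0.5452, 0.0418, 0.19]
orientation: [-0.265, 0.695, 0.309, 0.592]
wrist_force: [0.2, 0.5, -0.8]
opening: 0.0002
```

```bash
python3 look.py b
python3 - <<'E'
from look import *
p,d,K,T,lx,ly,z=lip("scene")
for r in arm.mark_of("wrist","mark_tip")[:2]: print("wrist",r)
for r in arm.mark_of("scene","mark_tip")[:3]:
    c,w=map(int,np.round(r["pixel"])); print("scene",r,lx[w,c],ly[w,c],z[w,c])
E
```

```text
t 15.45 q [-0.785 -0.22  -0.788  1.322  1.404  1.249] p [0.5452 0.0418 0.19  ] F [ 0.2  0.5 -0.8] op 0.0
scene lip top mode 0.211 207 median near 0.20998822351046892
wrist lip top mode 0.211 2502 median near 0.21178765993661403
scene lip top mode 0.211 220 median near 0.2100636908184766
wrist {'pixel': [559.0, 212.9], 'confidence': 0.67}
scene {'pixel': [319.4, 225.3], 'confidence': 0.86} 0.014414511458071835 -0.16089545181090614 0.216504065943392
scene {'pixel': [199.1, 259.0], 'confidence': 0.23} -0.28366491064322974 -0.20051005375184291 0.10025514865759999
```

View pics/w_b.png

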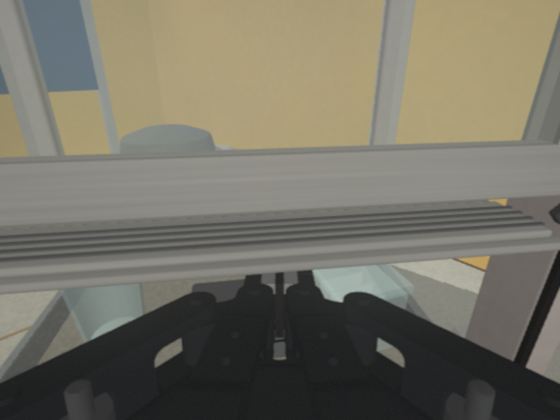

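Here the lip front edge runs along y≈260 and the pointer tip is just cut off at the right edge (555,213). Lip underside is ≈0.202–0.2037, and the tip about 0.211. I'll raise it 4 mm, then back out to a level view of tip and lip end before the final millimetres.

Request:
move_arm --plan '[2,0,0,0,0,0,0,2,0,-1,0,0,0,0,0,0,0,0,0,0,0]'

```text
time: 16.0
position: [0.5448, 0.0416, 0.1938]
orientation: [-0.265, 0.695, 0.309, 0.592]
wrist_force: [-0.4, 0.2, -1.3]
opening: -0.0001
```

Run:
```python
from ik import *
s=log(); T0=toolT(s); Rm=T0[:3,:3]; t=Rm[:,2]
A=T0.copy(); A[2,3]-=.012
B=A.copy(); B[:2,3]-=.10*ex
C=B.copy(); C[2,3]=.14
print([len(ik(X[:3,3],t)) for X in (A,B,C)])
rows(T0,[A,B,C],0,step=34)
```

```text
t 16.0 q [-0.786 -0.225 -0.785  1.337  1.403  1.243] p [0.5448 0.0416 0.1938] F [-0.4  0.2 -1.3] op -0.0
[1, 1, 1]
CALL -12, 0, 2, 0, 0, 0, 0, -5, 5, -33, 0, 0, 0, 0, -5, 5, -32, 0, 0, 0, 0, -5, 5, -33, 0, 0, 0, 0, -21, 0, 3, 0, 0, 0, 0, -21, 0, 4, 0, 0, 0, 0
```

Request:
move_arm --plan '[-12,0,2,0,0,0,0,-5,5,-33,0,0,0,0,-5,5,-32,0,0,0,0,-5,5,-33,0,0,0,0,-21,0,3,0,0,0,0,-21,0,4,0,0,0,0,0,0,0,0,0,0,0,0,0,0,0,0,0,0]'

```text
time: 16.8
position: [0.5025, -0.0211, 0.1358]
orientation: [-0.263, 0.699, 0.309, 0.589]
wrist_force: [0.9, 0.1, 0.8]
opening: -0.0001
```

Run:
```python
from look import *
log(); lip("scene"); p,d,K,T,lx,ly,z=lip("wrist","pics/w_c.png"); print("cam",T[:3,3])
np.savez("wc.npz",p=p,d=d,K=K,T=T)
for r in arm.mark_of("wrist","mark_tip")[:2]:
    c,w=map(int,np.round(r["pixel"])); print(r,lx[w,c],ly[w,c],z[w,c])
    a=p[max(w-50,0):w+60,max(c-90,0):min(c+90,560),::-1]; print("crop origin",max(c-90,0),max(w-50,0)); cv2.imwrite("pics/w_cc.png",cv2.resize(a,None,fx=4.4,fy=4.4,interpolation=cv2.INTER_CUBIC)); break
```

```text
t 16.8 q [-0.982  0.194 -0.608  1.734  1.273  0.588] p [ 0.5025 -0.0211  0.1358] F [0.9 0.1 0.8] op -0.0
scene lip top mode 0.213 206 median near 0.21364525382299465
wrist lip top mode 0.215 444 median near 0.21587528956616303
cam [ 0.424  -0.1074  0.2235]
{'pixel': [474.8, 78.0], 'confidence': 0.94} 0.008382622413063265 -0.15583608548117656 0.21260942328097582
crop origin 385 28
```

View pics/w_cc.png

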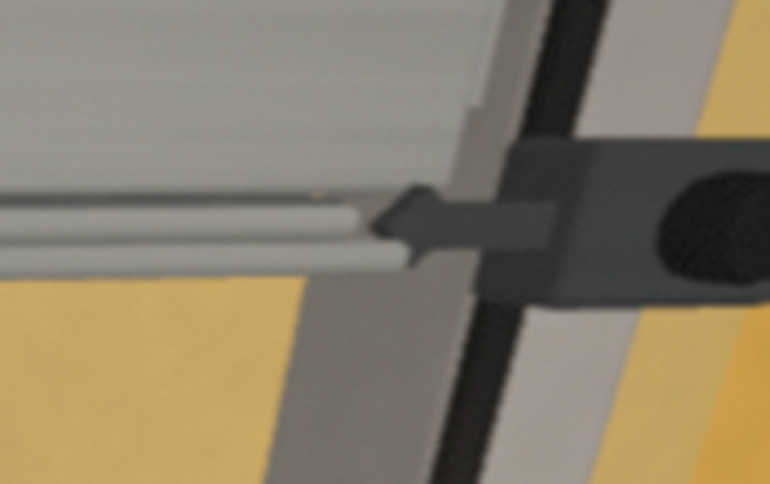

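Run:
```python
from look import *
Z=np.load("wc.npz"); d,K,T=Z["d"],Z["K"],Z["T"]
def onx(px,x):
    o,v=ray(px,K,T); n=np.r_[ex,0]; k=(x+M@ex-o@n)/(v@n); P=o+k*v; return np.r_[(P[:2]-M)@ex,(P[:2]-M)@ey,P[2]],k
for nm,c,x in [("tip",(372,228),.0085),("tip x0",(372,228),.0),("lip low right",(405,271),0),("lip low mid",(300,275),0),("lip up right",(405,243),0)]:
    px=(385+(c[0]+.5)/4.4-.5,28+(c[1]+.5)/4.4-.5); print(nm,np.round(px,1),onx(px,x),"depth",meddepth(d,px,1))
```

```text
tip [469.2  79.4] (array([ 0.0085, -0.1523,  0.2118]), np.float64(0.19530285286531368)) depth 0.23748651
tip x0 [469.2  79.4] (array([-0.    , -0.1459,  0.2124]), np.float64(0.18657563144615597)) depth 0.23748651
lip low right [476.7  89.2] (array([-0.    , -0.1521,  0.207 ]), np.float64(0.18966686899260282)) depth 0.22780398
lip low mid [452.8  90.1] (array([-0.    , -0.137 ,  0.2068]), np.float64(0.18771393739065043)) depth 0.18166366
lip up right [476.7  82.8] (array([ 0.    , -0.1511,  0.2105]), np.float64(0.1880844153357937)) depth 0.19600815
```

Level crop: pointer tip at crop (372,228) and lower front edge of the lip at (405,271). That puts the tip at ≈0.2111–0.2118 and the lip at ≈0.207, so about 4.4 mm remain. I'll go back under with the same pose and lift until TCP z ≈ 0.198.

Run:
```python
from ik import *
s=log(); T0=toolT(s); tt=tdir(.84,-9)
tip=T0[:3,3]+.014*T0[:3,2]; print("tip x",(tip[:2]-M)@ex,T0[:3,2])
Rm=R.from_quat([.695,.309,.592,-.265]).as_matrix()
A=mk(np.r_[T0[:2,3],.182],Rm); B=mk([.545,.0418,.182],Rm); C=mk([.545,.0418,.190],Rm)
rows(T0,[A,B,C],0,step=26)
```

```text
t 16.95 q [-0.982  0.192 -0.607  1.735  1.273  0.588] p [ 0.5028 -0.0214  0.1366] F [0.3 0.6 0.8] op 0.0
tip x -0.052971885343537944 [ 0.66077432  0.73158628 -0.16780588]
CALL 22, 0, -4, 0.1, 0.3, 0, 0, 23, 0, -4, 0.1, 0.3, 0.1, 0, 4, -4, 25, 0, 0, 0, 0, 4, -3, 25, 0, 0, 0, 0, 4, -4, 25, 0, 0, 0, 0, 7, 0, -1, 0, 0, 0, 0
```

Request:
move_arm --plan '[22,0,-4,0.1,0.3,0,0,23,0,-4,0.1,0.3,0.1,0,4,-4,25,0,0,0,0,4,-3,25,0,0,0,0,4,-4,25,0,0,0,0,7,0,-1,0,0,0,0,0,0,0,0,0,0,0,0,0,0,0,0,0,0]'

```text
time: 17.75
position: [0.54, 0.0344, 0.1878]
orientation: [-0.265, 0.696, 0.309, 0.591]
wrist_force: [-0.0, 0.9, 0.9]
opening: -0.0001
```

Run:
```python
from look import *
s=log(); T0=toolT(s); tip=T0[:3,3]+.014*T0[:3,2]; v=tip[:2]-M; t=T0[:3,2]; x=v@ex; print("tip loc",x,v@ey,t)
print("top at edge",tip[2]-x/(t[:2]@ex)*t[2]+.011/np.cos(.157)); lip("scene")
```

```text
t 17.75 q [-0.809 -0.161 -0.753  1.416  1.393  1.132] p [0.54   0.0344 0.1878] F [-0.   0.9  0.9] op -0.0
tip loc 0.014144147387771516 -0.02925030451793069 [ 0.6602  0.7337 -0.1603]
top at edge 0.199035157328809
scene lip top mode 0.213 219 median near 0.2136780713936013
```

Request:
move_arm --plan '[2,-1,9,0,0,0,0,2,0,0,0,0,0,0,2,0,-1,0,0,0,0,2,0,0,0,0,0,0,1,0,0,0,0,0,0,0,0,0,0,0,0,0]'

```text
time: 18.4
position: [0.5456, 0.0422, 0.1946]
orientation: [-0.265, 0.697, 0.308, 0.591]
wrist_force: [-1.5, -1.9, -2.6]
opening: 0.0
```

Request:
move_arm --plan '[1,0,0,0,0,0,0,1,0,-1,0,0,0,0,1,0,0,0,0,0,0,0,0,0,0,0,0,0,0,0,0,0,0,0,0]'

```text
time: 18.9
position: [0.5454, 0.0422, 0.1981]
orientation: [-0.265, 0.696, 0.308, 0.591]
wrist_force: [-1.9, -0.8, -1.3]
opening: 0.0001
```

Run:
```python
from look import *
log(); lip("scene"); lip("wrist")
```

```text
t 18.9 q [-0.783 -0.243 -0.789  1.331  1.402  1.266] p [0.5454 0.0422 0.1981] F [-1.9 -0.8 -1.3] op 0.0
scene lip top mode 0.217 207 median near 0.21789046443607918
wrist lip top mode 0.219 2423 median near 0.21984089227144663
```

Request:
move_arm --plan '[-12,0,2,0,0,0,0,-5,5,-33,0,0,0,0,-5,5,-32,0,0,0,0,-5,5,-33,0,0,0,0,-23,0,3,0,0,0,0,-23,0,4,0,0,0,0,0,0,0,0,0,0,0,0,0,0,0,0,0,0,0]'

```text
invalid input at $.plan: expected a multiple of 7 numbers
```

Run:
```python
from look import *
log(); lip("scene","pics/s_end.png"); p,d,K,T,lx,ly,z=lip("wrist","pics/w_d.png"); print("cam",T[:3,3])
np.savez("wd.npz",p=p,d=d,K=K,T=T)
for r in arm.mark_of("wrist","mark_tip")[:1]:
    c,w=map(int,np.round(r["pixel"])); print(r)
    a=p[max(w-50,0):w+60,max(c-90,0):min(c+90,560),::-1]; print("crop origin",max(c-90,0),max(w-50,0)); cv2.imwrite("pics/w_dd.png",cv2.resize(a,None,fx=4.4,fy=4.4,interpolation=cv2.INTER_CUBIC))
```

```text
t 19.0 q [-0.783 -0.243 -0.789  1.331  1.402  1.266] p [0.5454 0.0422 0.1981] F [-1.  -1.3 -0.8] op -0.0
scene lip top mode 0.219 217 median near 0.2181337494965152
wrist lip top mode 0.219 2524 median near 0.21982873134729147
cam [ 0.4666 -0.0446  0.2844]
{'pixel': [549.9, 225.0], 'confidence': 0.65}
crop origin 460 175
```

View pics/w_dd.png

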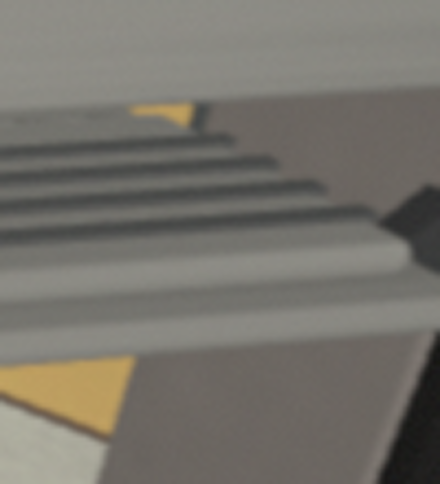

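The move was refused (miscounted numbers), so the arm is still under the lip. This view shows the lip's lower nose at (430,325) and the pointer at the right edge. I'll withdraw now.

Request:
move_arm --plan '[-12,0,2,0,0,0,0,-5,5,-33,0,0,0,0,-5,5,-32,0,0,0,0,-5,5,-33,0,0,0,0,-23,0,3,0,0,0,0,-23,0,4,0,0,0,0,0,0,0,0,0,0,0,0,0,0,0,0,0,0]'

```text
time: 19.95
position: [0.5028, -0.0202, 0.1362]
orientation: [-0.263, 0.7, 0.308, 0.588]
wrist_force: [0.1, 0.0, -0.0]
opening: 0.0001
```

Run:
```python
from look import *
log(); lip("scene","pics/s_end.png"); p,d,K,T,lx,ly,z=lip("wrist","pics/w_d.png"); print("cam",T[:3,3])
np.savez("wd.npz",p=p,d=d,K=K,T=T)
for r in arm.mark_of("wrist","mark_tip")[:1]:
    c,w=map(int,np.round(r["pixel"])); print(r)
    a=p[max(w-50,0):w+60,max(c-90,0):min(c+90,560),::-1]; print("crop origin",max(c-90,0),max(w-50,0)); cv2.imwrite("pics/w_ee.png",cv2.resize(a,None,fx=4.4,fy=4.4,interpolation=cv2.INTER_CUBIC))
```

```text
t 19.95 q [-0.98   0.186 -0.612  1.728  1.274  0.602] p [ 0.5028 -0.0202  0.1362] F [ 0.1  0.  -0. ] op 0.0
scene lip top mode 0.217 199 median near 0.21801355750473073
wrist lip top mode 0.221 220 median near 0.22029199345833544
cam [ 0.4245 -0.1065  0.2242]
{'pixel': [476.3, 76.4], 'confidence': 0.62}
crop origin 386 26
```

View pics/w_ee.png

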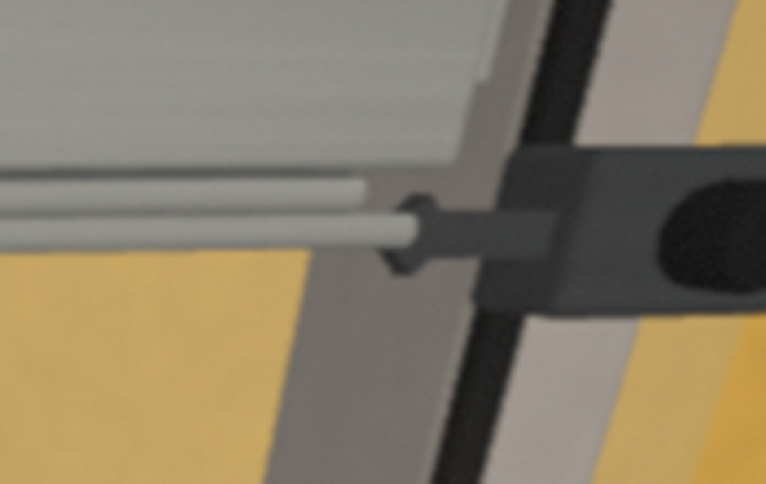

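Run:
```python
from look import *
Z=np.load("wd.npz"); K,T=Z["K"],Z["T"]
def onx(px,x):
    o,v=ray(px,K,T); n=np.r_[ex,0]; k=(x+M@ex-o@n)/(v@n); P=o+k*v; return np.r_[(P[:2]-M)@ey,P[2]]
for nm,c,x in [("tip",(375,235),.0085),("tip x.02",(375,235),.02),("lip low",(405,245),0),("lip low",(405,245),-.003),("lip low mid",(250,249),0)]:
    px=(386+(c[0]+.5)/4.4-.5,26+(c[1]+.5)/4.4-.5); print(nm,x,onx(px,x))
```

```text
tip 0.0085 [-0.1528  0.2121]
tip x.02 0.02 [-0.1616  0.2114]
lip low 0 [-0.1509  0.2114]
lip low -0.003 [-0.1486  0.2116]
lip low mid 0 [-0.1292  0.2113]
```

Level with the pointer within about 0.7 mm: lip underside ≈0.2114, tip ≈0.2114–0.2121, and the fingers are clear. One check of the bystanders, then I'll hand in.

Run:
```python
from look import *
p,d,K,T,lx,ly,z=lip("scene","pics/s_f.png")
for q in ["stain","petri","wash"]:
    for r in arm.masks_of("scene",q)[:1]: print(q,r["confidence"],r["rect"])
s=arm.observe(); print(s["time"],s["wrist_force"],s["qvel"]); print(arm.finish_job())
```

```text
scene lip top mode 0.219 209 median near 0.21806078421767627
stain 0.54 [279.9, 144.9, 291.8, 162.6]
petri 0.85 [265.6, 230.7, 297.9, 264.4]
wash 0.55 [142.0, 308.5, 180.2, 336.6]
20.3 [-0.0959  0.4854  0.4348] [-0.0011  0.0058 -0.001  -0.0011 -0.0009 -0.0006]
the job is handed in; nothing more can be done
None
```

The fan's start button is pressed and the sash is standing with its lip level with the pointer. I handed the job in at 20.3 s, well inside the 42 s limit.

- **Start button:** I pressed it first with shut fingers until it bottomed out (about 20 N, at the calculated full depth). The cap came back up in the next wrist picture, and I never went near the mushroom button. The lamp showed no clear change, so nothing but the press itself shows that the fan started.
- **Sash:** I pushed it up from beneath the lip with shut fingers, backed out for a level look, then went back under and raised the last 4 mm. After I withdrew, the lip underside measured 0.2114 m and the right-hand pointer tip 0.2114–0.2121 m.
- **Camera disagreement:** the scene camera reads the lip about 1.5–2 mm lower (0.210 m). I used the wrist picture because it shows lip and pointer together. I did not measure the left-hand pointer closely; its clamp stands at the same height in the scene view.
- **Other objects:** the lip height held steady after I let go, and the wrist force was about zero. The stain bottle, petri dish and wash bottle are where they were to within a couple of pixels. I did not re-measure the things inside the cabinet, but the fingertips went only about 25 mm under the lip.

One withdrawal command was refused because I miscounted its numbers. The arm did not move, and I resent it correctly.

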